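# Close up the bath water box

## Robot

A 7-joint arm with a two-finger parallel gripper is mounted at the origin on the work surface. World frame = base frame: x ahead of the robot, y to its left, z up, the work surface at z = 0. Lengths are in mm, angles in rad, forces in N, time in s.
With the tool pointing down it reaches from about 350 to 900 mm from the base axis. Payload 7.2 kg.
Tool frame: the origin (TCP) lies midway between the tips of the shut fingers; the grasp point (between the pads) lies 19 mm behind it; z points along the fingers, y is the direction in which the jaws open and shut (so a half turn about z gives the same grasp; the last joint's range is limited). The gripper opens to 85 mm and grips with 20 to 120 N. Pads are 22 mm wide; open, the fingers measure 114 mm over their backs; the gripper's body (76 mm by 85 mm) begins 54 mm behind the grasp point. The pads swing forward as they close: fully open they stand 13 mm farther back than shut.
Start: joints at [1.265, 0.411, -0.013, 1.596, 0.006, 1.134, -0.082], TCP at [147.216, -607.418, 231.297] pointing down, gripper open.
Joint ranges: [-2.95, 2.95], [-0.29, 1.99], [-1.47, 1.44], [0.14, 2.54], [-1.03, 4.17], [0.13, 1.85], [-2.86, 2.86]. Speed limits (rad/s): [2.39, 2.39, 3.01, 3.01, 3.14, 3.14, 3.14].

## Interface

Orientations are given as a 3x3 rotation matrix whose columns are the frame's x, y, z axes.
In Python, from plant import arm gives the robot as it stands. The module is installed in compiled form; this text tells all that it offers.
- The arm moves only by the tool jog_arm, never from a script. Its argument "deltas" is one flat list of numbers, 7 for each row, row after row: the turn, a rotation vector about the tool's x, y, z scaled (see below), then the shift along the tool's x, y, z scaled (see below), then the closure in counts, from 0 (fully open) to 255 (shut). A call has 1 to 5 rows; each row shifts and turns the pose as measured when the row begins, along the tool's axes as they then stand; what a row does not reach is not made up. The controller multiplies each number of a shift by 250 mm and each number of a turn by 180 degrees. A row lasts 1/10 s, in which the tool goes at most 50 mm and 8.59 degrees, less where a joint would pass 70% of its speed; a pose out of reach is approached as far as the arm can. A call with a number of a shift or a turn outside -1 to 1 is refused whole. A call with a gripper value outside its range is refused whole. The fingers move at their own pace and stop on an object; "grip_force" is the grip in N (left out, the last holds). Time passes only in rows, so rows that do not move let the fingers close. It gives the time, the measured TCP pose, the force and the opening at its end, in the units of the state.
- arm.read_state(): the state, without advancing time (a new reading comes with each control period).
- arm.camera(name): name is "scene" or "top" or "wrist"; returns the picture (480x640x3 uint8, red, green, blue); there is no depth.
- arm.get_calibration(name): a dict with "fx", "fy", "cx", "cy" (pixels), "k1" (the pictures are not rectified: a ray, as slopes to the right and down, at radius r is drawn at 1 + k1 r^2 times it, then the intrinsics apply), "position" and "attitude" of the camera in the world. Camera axes: x right, y up, looking along -z (the intrinsics and any distortion apply to the point x, -y, -z); pixel columns grow to the right and rows downward; lengths in mm; the calibration is good to about 2 mm. A picture is of the moment at which its call begins: read the wrist's pose just before it. get_calibration takes no time and is no camera call; for the wrist camera it gives the pose at the moment of the call.
- arm.close_job(): hands the job in, once; it reports no verdict.
Trained networks look in the newest picture that a camera, given by its name, has taken for a name from the list of things; names that differ only in an ending like _2 or _b are one class to them, and where a whole thing is asked for, a point or a joint stands for the part that bears it (a point fixed in the world has none). Each returns a list of dicts, best first, with "p" (0 to 1); they miss things now and then, are a little off and sometimes report something else, mostly with a low value. They report only what shows in the picture. A call takes as long as a camera call. They do not tell look-alikes from the thing itself.
- arm.search_frame(camera, target): "xy" ([column, row] in pixels, amid what is visible of it).
- arm.regions_of(camera, target): "mask" (480x640 bool, what is visible of it) and "xy" ([column, row] in pixels, amid what is visible of it).
- arm.mark_of(camera, target): "xy" ([column, row] in pixels: a listed point, or the origin of a listed thing).
The state is a dict: "clock": time; "qpos": joint angles; "qd": joint speeds; "joint_efforts": joint torques, N m; "eef_pos": TCP position; "eef_rot": TCP orientation; "wrist_force": force on the tool from outside, world axes, zero at the start; "moment": the same for the moment, N m; "grip_width": opening from 0.0 (shut) to 1.0 (fully open).
Only numpy, scipy, OpenCV 4.12 (cv2) and the standard library are available. Lean on these libraries where they do the work, as an engineer would, in place of code of your own. Each camera call takes 0.05 s, during which the arm holds its last target.

## Task

The water box is full: first shut the steel lever tap all the way, then ease the wooden wedge out backward from under the heavy stone lid in small tugs of about two centimetres, letting the wedge and lid rest about half a second after each, so the lid comes down slowly onto its rim; do not lift the lid or yank the wedge. Then lay the wedge flat on its underside in the aluminium tray, and after that push the flush yellow bolt plate fully home by pressing down on it and dragging it sideways into the keeper. Leave the lota, mug, soap box and scrubber where they are.

Things in the scene. Friction and masses are not known exactly. Their poses are not given: they have to be found in the camera images.
- water_box: Fixed grey-green stone box 330 x 270 x 70 mm (x, y, z). Origin: at its foot, on the shelf, below the middle of the shut lid's front edge; x points from there to the hinge, y left, z up. In front of the lid a flat ledge at z = 70 mm spans x from -110 to 0 mm and runs 30 mm in under the lid. Steel keeper on the right rim at x = 70, y = -124 mm, top at z = 102 mm.
- tap (a joint): Lever tap left of the box, rad. 0 = shut (hard stop): lever points along water_box -x. Grows to 1.5 as it swings out to water_box +y; starts 0.8 to 1.4 and stays where left. Upright axis at water_box x = -20, y = 190 mm. Steel bar 95 mm long, 14 wide, 10 high, from z = 104 to 114 mm over the shelf; about 2 N moves it. The pipe and valve under it stay below z = 97 mm.
- tap_tip (a point): Top face of the round end of the tap lever, 92 mm from its axis, 114 mm above the shelf.
- lid (a joint): Stone lid, 200 mm front to back, 220 mm wide, 15 mm thick, about 1.5 kg, hinged along its back edge (at water_box x = 200 mm, z = 70 mm). Angle in rad: 0 = shut, lying on the rim; starts propped at 0.10 to 0.12 by the wedge (front edge 20 to 24 mm up). Falls by its own weight when nothing holds it.
- lid_front (a point): Middle of the top front edge of the lid; at z = 85 mm, over the water_box origin, when shut.
- bolt (a joint): Flush sliding bolt on top of the lid, in m: 0 = drawn back, 0.045 = fully home in the keeper (hard stop). Slides along the water box's -y (to the right). About 1.5 N of friction, no spring.
- bolt_pad (a point): Centre of the top face of the yellow bolt plate with black stripes: 50 mm along the water box's x by 70 mm along y, moves with the bolt. It lies flush in a steel frame, 23 mm above the underside of the lid (z = 93 mm when the lid is shut), 70 mm behind the lid's front edge. No handle: press down with closed fingertips and drag.
- wedge: Wooden wedge 150 mm long, 45 mm wide, 38 mm high at the thick end tapering to 4 mm, about 0.12 kg. Origin: centre of its underside; x points to the thin end (at +75 mm), thick end at -75 mm, z up. It lies on the ledge with the thin end 70 to 90 mm under the lid and the thick end sticking out to the front. Backward is along its -x; pulling takes up to about 20 N.
- tray: Loose shallow aluminium tray 230 mm along its x, 135 mm along y, 24 mm high, walls and floor 4 mm, about 0.7 kg. Origin: centre of its underside. Stands on the shelf to the right of the water box.
- lota: Bystander: steel lota, 105 mm high, 104 mm wide; origin at the centre of its foot.
- mug: Bystander: orange mug, 100 mm high, 84 mm wide plus handle at its +y; origin at the centre of its foot.
- soap_box: Bystander: closed pink soap box 109 x 79 x 44 mm; origin at the centre of its underside.
- scrubber: Bystander: wooden back scrubber 200 mm along its x, 28 mm high, lying bristles down; origin near its middle, underside.
There are look-alikes about, which are no part of the job. What is shaped like the wedge but purple or turquoise is not meant.

How it is judged:
By the outcome, as a careful person would: the job done as asked, in the order asked, and still so for the second after the job is handed in, with the robot touching nothing.
It also fails if it takes over 72 s, if anything falls off the work surface, if the arm or the gripper's body presses on something with over 40 N, if the wrist force passes 120 N, or if a joint passes its speed limit or range.

## Working session

There is one attempt and no reset: what is moved stays moved. The work goes in short steps, Python scripts to look and compute and a tool call to move; the robot and the scene stay as the last step left them, time stands still between calls to the robot, and variables do not carry over. Pictures are saved under pics/ and viewed, and the job is handed in when it is done.

Besides the shell and the picture viewer there is one more tool, called after "Emit:" as a command line: name --argument value ..., lists and objects as JSON in quotes. jog_arm: Moves the arm, as the interface text tells. Shifts and turns lie within -1 to 1; 1 stands for 250 mm of shift or 180 degrees of turn. Its arguments: {"type":"object","properties":{"deltas":{"type":"array"},"grip_force":{"type":"number"}},"required":["deltas"]}

```bash
mkdir -p pics; cat > h.py <<'E'
import numpy as np, cv2
from plant import arm
def snap(cam,name):
    im=arm.camera(cam); cv2.imwrite(f'pics/{name}.png',im[:,:,::-1]); return im
def ray(cal,uv):
    x=(uv[0]-cal['cx'])/cal['fx']; y=(uv[1]-cal['cy'])/cal['fy']
    K=np.array([[cal['fx'],0,cal['cx']],[0,cal['fy'],cal['cy']],[0,0,1.]])
    p=cv2.undistortPoints(np.array([[uv]],float),K,np.array([cal['k1'],0,0,0,0.]))[0,0]
    d=np.array(cal['attitude'])@np.array([p[0],-p[1],-1.]); return np.array(cal['position']),d/np.linalg.norm(d)
def onz(cal,uv,z):
    o,d=ray(cal,uv); return o+d*(z-o[2])/d[2]
def tri(rs):
    A=np.zeros((3,3));b=np.zeros(3)
    for o,d in rs:
        P=np.eye(3)-np.outer(d,d);A+=P;b+=P@o
    x=np.linalg.solve(A,b); return x,[np.linalg.norm((np.eye(3)-np.outer(d,d))@(x-o)) for o,d in rs]
def proj(cal,X):
    R=np.array(cal['attitude']); p=R.T@(np.array(X)-np.array(cal['position'])); a,b=p[0]/-p[2],-p[1]/-p[2]
    s=1+cal['k1']*(a*a+b*b); return np.array([cal['fx']*a*s+cal['cx'],cal['fy']*b*s+cal['cy']])
E
python3 - <<'E'
from h import *
np.set_printoptions(precision=4,suppress=True)
s=arm.read_state(); print(s['clock'],s['eef_pos'],np.array(s['eef_rot']),s['grip_width'])
for c in ['scene','top','wrist']:
    snap(c,c+'0'); k=arm.get_calibration(c); print(c,k)
print(arm.read_state()['clock'])
E
```

```text
0.0 [ 147.0622 -606.9115  230.4573] [[ 0.9719  0.2355 -0.0005]
 [ 0.2355 -0.9719  0.0016]
 [-0.0001 -0.0017 -1.    ]] 0.9974014208875445
scene {'fx': 545.8117432451636, 'fy': 545.8117432451636, 'cx': 320.11270100621215, 'cy': 244.6582280392572, 'k1': -0.17155644854693286, 'position': array([1099.9619, -790.1513, 1050.9036]), 'attitude': array([[ 0.83  , -0.3742,  0.4136],
       [ 0.5576,  0.5386, -0.6316],
       [ 0.0136,  0.7549,  0.6557]])}
top {'fx': 484.9088747098768, 'fy': 484.9088747098768, 'cx': 322.096875001488, 'cy': 235.83168125476197, 'k1': -0.02085169269503733, 'position': array([ 272.3519,   86.4772, 1365.974 ]), 'attitude': array([[ 0.0009,  0.9858, -0.168 ],
       [-0.9999, -0.001 , -0.0116],
       [-0.0116,  0.168 ,  0.9857]])}
wrist {'fx': 336.5850192347901, 'fy': 336.5850192347901, 'cx': 322.9179944400039, 'cy': 242.29396824362325, 'k1': 0.006338688358109212, 'position': array([ 221.4018, -588.4669,  372.3682]), 'attitude': array([[ 0.2355,  0.928 ,  0.2885],
       [-0.9719,  0.2253,  0.0687],
       [-0.0012, -0.2966,  0.955 ]])}
0.15
```

View pics/scene0.png

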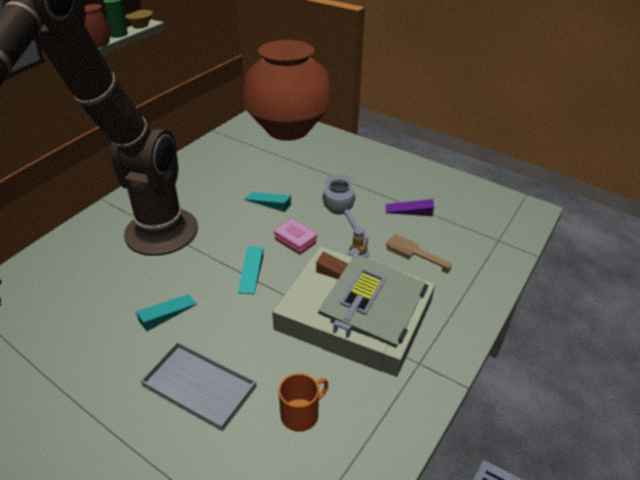

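View pics/top0.png

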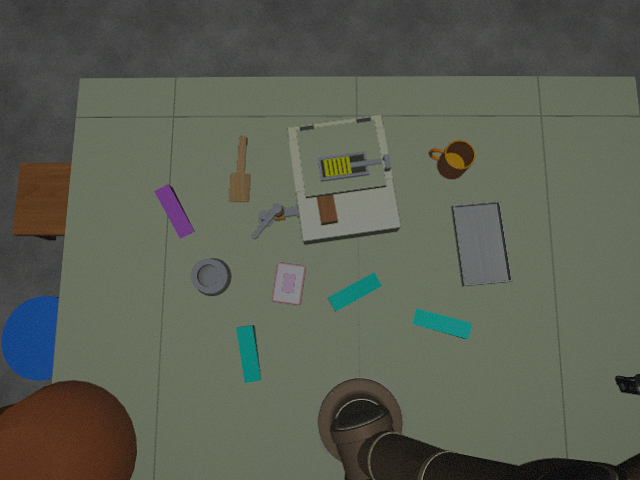

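View pics/wrist0.png

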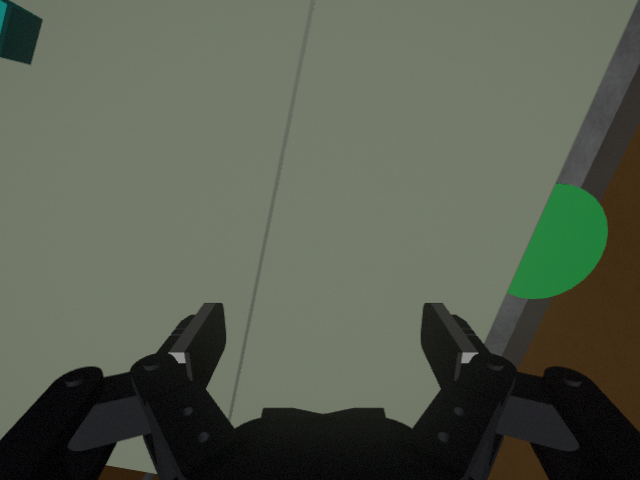

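The top view shows the box at about (345,180), the brown wedge at (328,209), the tap axis near (278,211) with the lever tip at (256,235), and the tray at (481,245). Next I'll measure these from both views.

```bash
python3 - <<'E'
from h import *
np.set_printoptions(precision=1,suppress=True)
C={c:arm.get_calibration(c) for c in ['scene','top']}
for t in ['water_box','tap_tip','lid_front','bolt_pad','wedge','tray','lota','mug','soap_box']:
    r={c:arm.mark_of(c,t)[:4] for c in C}
    print(t,{c:[(np.array(d['xy']).round(1).tolist(),round(d['p'],2)) for d in v] for c,v in r.items()})
    if all(r.values()):
        for a in r['top'][:4]:
            for b in r['scene'][:4]:
                X,e=tri([ray(C['top'],a['xy']),ray(C['scene'],b['xy'])])
                if e[0]<8: print('   ',X,np.array(e))
E
```

```text
water_box {'scene': [([336.5, 309.0], 0.67)], 'top': [([343.3, 203.9], 0.6)]}
    [604.9  43.3 -13.9] [3.7 3.7]
tap_tip {'scene': [([348.1, 212.4], 0.7)], 'top': [([251.1, 238.5], 0.79)]}
    [483.3 291.7  95.4] [1.9 1.9]
lid_front {'scene': [([335.7, 278.8], 0.94)], 'top': [([348.0, 190.3], 0.7)]}
    [609.4  32.1 110. ] [0.3 0.3]
bolt_pad {'scene': [([364.6, 282.1], 0.86)], 'top': [([333.8, 167.5], 0.95)]}
    [672.8  68.6 105.1] [2.2 2.2]
wedge {'scene': [([412.7, 211.1], 0.86), ([165.1, 309.5], 0.75), ([249.3, 274.7], 0.69), ([264.5, 201.4], 0.6)], 'top': [([352.4, 291.9], 0.87), ([250.9, 349.5], 0.76), ([176.9, 211.5], 0.74), ([323.5, 196.5], 0.69)]}
    [343.4  14.5  -8.6] [3.8 3.8]
    [183.  292.4   9. ] [6.9 6.9]
    [582.7 529.   -6.2] [5.1 5.1]
tray {'scene': [([196.6, 385.7], 0.92), ([293.2, 240.0], 0.39)], 'top': [([482.3, 245.3], 0.71), ([349.4, 190.5], 0.43), ([342.5, 203.3], 0.4)]}
    [ 478.6 -350.8    1.7] [2.3 2.3]
lota {'scene': [([335.6, 209.3], 0.67)], 'top': [([217.3, 277.6], 0.72), ([336.3, 168.9], 0.46)]}
    [383.2 396.7  -1.1] [3.4 3.4]
mug {'scene': [([298.2, 416.3], 0.81)], 'top': [([449.0, 165.3], 0.77)]}
    [ 715.  -272.9   -9.3] [2.8 2.8]
soap_box {'scene': [([298.4, 239.8], 0.69)], 'top': [([289.4, 283.5], 0.72)]}
    [371.9 196.9   3.9] [4. 4.]
```

```bash
python3 - <<'E'
import cv2
a=cv2.imread('pics/top0.png')[100:260,230:430]; cv2.imwrite('pics/top0c.png',cv2.resize(a,(750,600),interpolation=cv2.INTER_CUBIC))
a=cv2.imread('pics/scene0.png')[220:370,260:460]; cv2.imwrite('pics/scene0c.png',cv2.resize(a,(800,600),interpolation=cv2.INTER_CUBIC))
E
```

```text
(no output)
```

View pics/top0c.png

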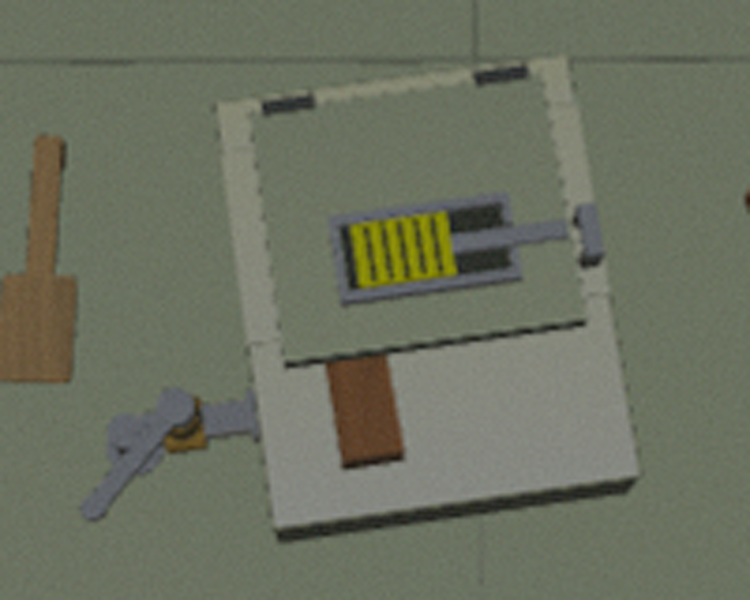

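View pics/scene0c.png

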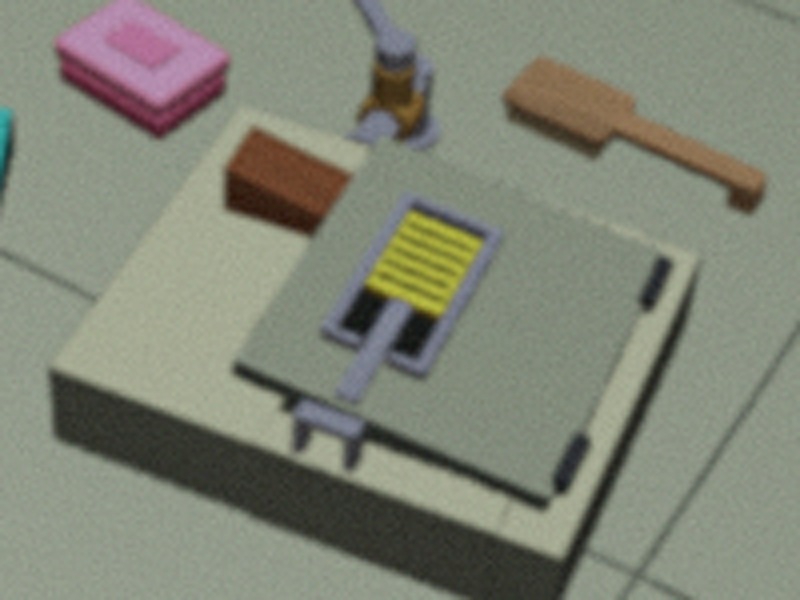

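```bash
python3 - <<'E'
from h import *
from scipy.optimize import least_squares
np.set_printoptions(precision=2,suppress=True)
C={c:arm.get_calibration(c) for c in ['scene','top']}
P=np.array([[-110,135],[-110,-135],[220,-135],[220,135]],float)
uv={'top':np.array([[277,528],[637,476],[566,57],[218,105]])/3.75+[230,100],'scene':np.array([[240,110],[52,372],[562,560],[698,258]])/4+[260,220]}
def W(p,q,z): 
    c,s=np.cos(p[2]),np.sin(p[2]); return np.array([p[0]+c*q[0]-s*q[1],p[1]+s*q[0]+c*q[1],z])
def res(p,cs=('top','scene')):
    return np.concatenate([proj(C[c],W(p,q,p[3]))-u for c in cs for q,u in zip(P,uv[c])])
for cs in [('top',),('scene',),('top','scene')]:
    f=least_squares(res,[605,40,0,70],args=(cs,)); print(cs,f.x,f.fun)
p=f.x
np.save('box.npy',p)
print('lidfront shut',W(p,[0,0],85),'tap axis',W(p,[-20,190],114),'bolt pad drawn?')
R=lambda X:[np.cos(p[2])*(X[0]-p[0])+np.sin(p[2])*(X[1]-p[1]),-np.sin(p[2])*(X[0]-p[0])+np.cos(p[2])*(X[1]-p[1])]
print('tip box',R([483.3,291.7]),'bolt',R([672.8,68.6]),'lidfront',R([609.4,32.1]))
# wedge: thick-end top corners
t=[np.array(u)/3.75+[230,100] for u in [(343,467),(403,458)]]; s=[np.array(u)/4+[260,220] for u in [(254,128),(227,177)]]
for a,b in zip(t,s):
    X,e=tri([ray(C['top'],a),ray(C['scene'],b)]); print('wedge corner',X,e,R(X))
tp=[np.array([95,515])/3.75+[230,100]]
print('tip by z',R(onz(C['top'],tp[0],114)),onz(C['top'],tp[0],114),'axis by z',onz(C['top'],np.array([178,405])/3.75+[230,100],114))
# tray corners
for u in [(453,206),(499,203),(510,281),(463,285)]: print('tray',onz(C['top'],u,24))
E
```

```text
('top',) [611.86  35.27   0.14  47.83] [-0.39 -0.25  0.41 -0.14  0.04  0.17 -0.06  0.24]
('scene',) [604.87  45.86   0.15  50.75] [ 0.08  0.09 -0.04 -0.09  0.05  0.11 -0.09 -0.12]
('top', 'scene') [608.73  36.8    0.15  60.55] [-1.01  0.31  0.69 -0.09 -0.31 -0.77 -1.25 -0.23 -0.28 -0.31 -1.35 -0.03
 -0.19  1.14  0.47  0.15]
lidfront shut [608.73  36.8   85.  ] tap axis [561.31 221.87 114.  ] bolt pad drawn?
tip box [np.float64(-87.01959511762314), np.float64(270.4320617217801)] bolt [np.float64(68.01542881719303), np.float64(22.141906150660148)] lidfront [np.float64(-0.01926060428885379), np.float64(-4.748445935589984)]
wedge corner [521.13 105.11  98.99] [np.float64(3.0341235047671398), np.float64(3.0341235047672037)] [np.float64(-76.73356319274593), np.float64(80.3256582235184)]
wedge corner [528.91  62.35  92.12] [np.float64(2.9930316293787946), np.float64(2.9930316293789225)] [np.float64(-75.25783093328246), np.float64(36.88645006590718)]
tip by z [np.float64(-90.64077422686847), np.float64(255.50796787931895)] [481.89 276.41 114.  ] axis by z [560.61 219.56 114.  ]
tray [ 586.38 -268.43   24.  ]
tray [ 594.98 -399.36   24.  ]
tray [ 374.03 -416.5    24.  ]
tray [ 363.18 -286.15   24.  ]
```

Emit:
jog_arm --deltas '[0,0,0.006,0.17,-0.1,0,255,0,0,0.006,0.17,-0.1,0,255,0,0,0.006,0.17,-0.1,0,255,0,0,0.006,0.17,-0.1,0,255,0,0,0.006,0.16,-0.1,0,255]'

```text
clock: 1.55
eef_pos: [326.4, -445.0, 230.3]
eef_rot: [[0.992, 0.124, -0.003], [0.124, -0.992, -0.004], [-0.003, 0.004, -1.0]]
wrist_force: [1.2, -1.4, -0.5]
grip_width: 0.146
```

Emit:
jog_arm --deltas '[0,0,0,0.14,-0.13,0,255,0,0,0,0.14,-0.13,0,255,0,0,0,0.14,-0.13,0,255,0,0,0,0.06,-0.16,0,255,0,0,0,0,-0.05,0,255]'

```text
clock: 2.05
eef_pos: [436.2, -269.8, 230.3]
eef_rot: [[0.991, 0.132, 0.002], [0.132, -0.991, -0.004], [0.001, 0.004, -1.0]]
wrist_force: [0.3, 0.2, -0.7]
grip_width: 0.002
```

```bash
python3 - <<'E'
from h import *
np.set_printoptions(precision=4,suppress=True)
s=arm.read_state(); print(s['clock'],s['eef_pos'],np.array(s['eef_rot']),s['grip_width'],s['qd'],s['qpos'])
k=arm.get_calibration('wrist'); snap('wrist','w1'); print(k)
import pickle; pickle.dump(k,open('w1.pkl','wb'))
for t in ['tray','mug']: print(t,[(d['xy'],d['p'],onz(k,d['xy'],0)) for d in arm.mark_of('wrist',t)[:2]])
E
```

```text
2.05 [ 436.1579 -269.762   230.2849] [[ 0.9913  0.1316  0.0019]
 [ 0.1316 -0.9913 -0.004 ]
 [ 0.0013  0.0042 -1.    ]] 0.002406183171200382 [-0.1181 -0.117  -0.0287  0.1496  0.0161 -0.0522 -0.1787] [ 0.6353  0.2306 -0.2098  1.8581  0.058   1.0551 -1.0363]
{'fx': 336.5850192347901, 'fy': 336.5850192347901, 'cx': 322.9179944400039, 'cy': 242.29396824362325, 'k1': 0.006338688358109212, 'position': array([ 511.5924, -258.3692,  372.115 ]), 'attitude': array([[ 0.1315,  0.9473,  0.2922],
       [-0.9913,  0.1245,  0.0425],
       [ 0.0039, -0.2953,  0.9554]])}
tray [([396.3, 175.8], 0.61, array([ 483.4713, -344.3238,    0.    ]))]
mug []
```

View pics/w1.png

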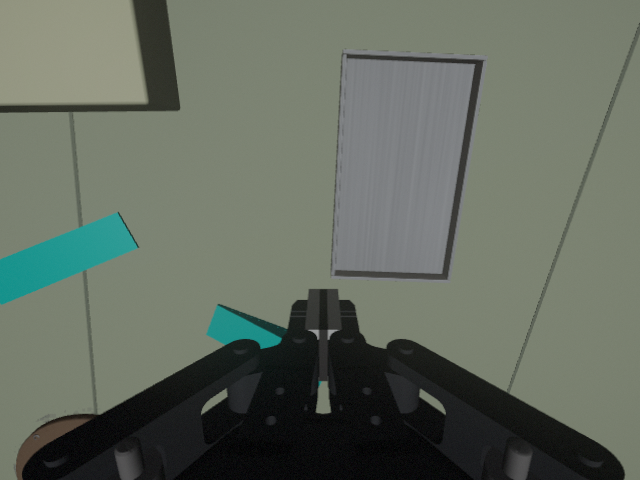

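The tray's upper rim corners show at (343,49), (486,56), (450,280) and (332,276). Next I'll look over the box.

Emit:
jog_arm --deltas '[0,0,0,0.06,-0.19,0,255,0,0,0,0.06,-0.19,0,255,0,0,0,0.06,-0.19,0,255,0,0,0,0.06,-0.19,0,255,0,0,0,0.06,-0.19,0,255]'

```text
clock: 2.7
eef_pos: [480.2, -43.0, 228.6]
eef_rot: [[0.996, 0.094, 0.003], [0.094, -0.995, -0.014], [0.001, 0.014, -1.0]]
wrist_force: [1.3, 0.1, -0.4]
grip_width: -0.001
```

Emit:
jog_arm --deltas '[0,0,0,0.04,-0.19,0,255,0,0,0,0.04,-0.19,0,255,0,0,0,0,0,0,255]'

```text
clock: 3.0
eef_pos: [494.1, 57.4, 228.1]
eef_rot: [[0.996, 0.092, 0.006], [0.092, -0.996, -0.012], [0.005, 0.013, -1.0]]
wrist_force: [-0.3, -0.5, -0.3]
grip_width: -0.0
```

```bash
python3 - <<'E'
from h import *
import pickle
np.set_printoptions(precision=4,suppress=True)
s=arm.read_state(); print(s['clock'],s['eef_pos'],np.array(s['eef_rot']),s['wrist_force'])
k=arm.get_calibration('wrist'); im=snap('wrist','w2'); pickle.dump(k,open('w2.pkl','wb')); print(k['position'])
for t,z in [('tap_tip',114),('bolt_pad',109),('wedge',70),('lid_front',107),('water_box',0)]: print(t,[(d['xy'],d['p'],onz(k,d['xy'],z)) for d in arm.mark_of('wrist',t)[:3]])
E
```

```text
3.0 [494.1136  57.3644 228.0528] [[ 0.9958  0.0916  0.0062]
 [ 0.0917 -0.9957 -0.0123]
 [ 0.005   0.0128 -0.9999]] [-0.3141 -0.5124 -0.2566]
[569.2924  66.9291 370.1379]
tap_tip [([36.3, 222.0], 0.83, array([488.6649, 277.778 , 114.    ]))]
bolt_pad []
wedge [([515.0, 397.6], 0.93, array([ 320.5488, -170.0387,   70.    ])), ([348.5, 327.9], 0.83, array([390.582 ,  20.7392,  70.    ])), ([287.8, 97.2], 0.55, array([600.1013,  94.987 ,  70.    ]))]
lid_front [([364.5, 86.3], 0.81, array([608.5899,  37.3259, 107.    ]))]
water_box [([346.6, 97.2], 0.96, array([612.8386,  42.122 ,   0.    ]))]
```

View pics/w2.png

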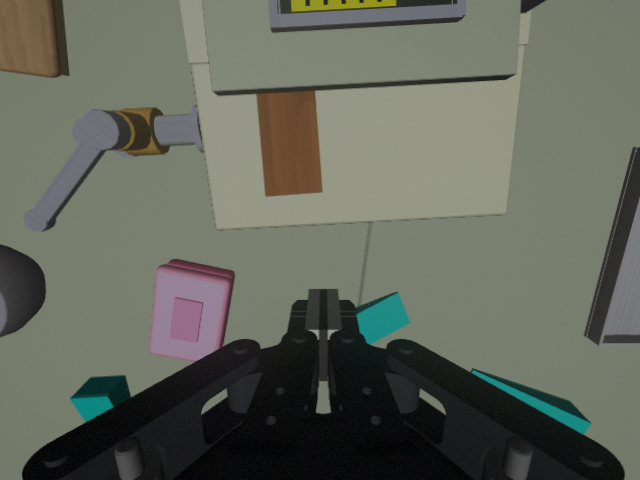

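```bash
python3 - <<'E'
from h import *
import pickle
np.set_printoptions(precision=1,suppress=True)
k1=pickle.load(open('w1.pkl','rb'));k2=pickle.load(open('w2.pkl','rb'));T=arm.get_calibration('top');S=arm.get_calibration('scene')
c=lambda u:np.array(u)/3.75+[230,100]
d=lambda u:np.array(u)/4+[260,220]
for n,a,t,s,z in [('FL',(217,229),c((277,528)),d((240,110)),70),('FR',(508,214),c((637,476)),d((52,372)),70),('wL',(265,196),c((343,467)),d((254,128)),108),('wR',(322,192),c((403,458)),d((227,177)),108),('tip',(38,220),c((93,515)),None,114),('axis',(98,131),c((178,403)),None,114)]:
    print(n,'w',onz(k2,a,z),'t',onz(T,t,z),'s',None if s is None else onz(S,s,z),'tri wt',*tri([ray(k2,a),ray(T,t)]), 'ws',tri([ray(k2,a),ray(S,s)])[0] if s is not None else '')
for n,a,t in zip('abcd',[(343,49),(486,56),(450,280),(332,276)],[(453,206),(499,203),(510,281),(463,285)]):
    print('tray',onz(k1,a,24),onz(T,t,24))
print('wedge at lid edge',onz(k2,(257,93),90),onz(k2,(315,91),90))
print('lid front corners z107',onz(k2,(214,94),92),onz(k2,(517,76),92))
E
```

```text
FL w [482.6 152.7  70. ] t [479.6 151.1  70. ] s [487.5 144.7  70. ] tri wt [480.9 152.6  66.1] [np.float64(1.3928702541965174), np.float64(1.3928702541965168)] ws [479.4 156.4  57.6]
FR w [ 520.2 -111.2   70. ] t [ 517.5 -109.4   70. ] s [ 527.8 -117.4   70. ] tri wt [ 518.9 -110.6   69.1] [np.float64(1.5619253543568354), np.float64(1.561925354356895)] ws [ 521.6 -113.5   64. ]
wL w [523.6 104.8 108. ] t [517. 103. 108.] s [528.6  99.  108. ] tri wt [520.5 105.   93.7] [np.float64(1.9152434339570503), np.float64(1.915243433956977)] ws [522.9 106.3  99.9]
wR w [530.7  60.8 108. ] t [523.4  60.7 108. ] s [540.3  50.5 108. ] tri wt [527.6  60.3  87.1] [np.float64(0.002280922892474718), np.float64(0.002280922892444471)] ws [530.6  61.4  95.1]
tip w [490.4 276.3 114. ] t [481.9 277.8 114. ] s None tri wt [485.7 280.8 105.7] [np.float64(2.9301938615082253), np.float64(2.930193861508206)] ws 
axis w [560.5 224.4 114. ] t [562.1 219.6 114. ] s None tri wt [560.4 218.9 122.6] [np.float64(0.3990429309506546), np.float64(0.399042930950867)] ws 
tray [ 591.6 -267.7   24. ] [ 586.4 -268.4   24. ]
tray [ 603.2 -399.5   24. ] [ 595.  -399.4   24. ]
tray [ 379.8 -421.1   24. ] [ 374.  -416.5   24. ]
tray [ 367.4 -289.1   24. ] [ 363.2 -286.1   24. ]
wedge at lid edge [598.8 116.7  90. ] [604.3  72.7  90. ]
lid front corners z107 [594.8 148.6  92. ] [628.4 -78.   92. ]
```

The wedge's thick top corners are at (265,196) and (322,192), and the tap lever runs from (98,131) to (38,220). All cameras agree to a few mm. I'll go to the outer side of the lever and come down.

Emit:
jog_arm --deltas '[0,0,-0.003,0.05,-0.19,0,255,0,0,-0.003,0.05,-0.19,0,255,0,0,-0.003,0.05,-0.19,0,255,0,0,-0.003,0.05,-0.19,0,255,0,0,-0.003,0.05,-0.19,0,255]'

```text
clock: 3.8
eef_pos: [540.7, 279.7, 223.2]
eef_rot: [[0.995, 0.098, 0.007], [0.099, -0.995, -0.024], [0.004, 0.025, -1.0]]
wrist_force: [0.9, -0.7, 0.2]
grip_width: -0.0
```

Emit:
jog_arm --deltas '[0,0,0,0,-0.02,0.15,255,0,0,0,0,0,0.15,255]'

```text
clock: 4.0
eef_pos: [544.0, 291.6, 151.3]
eef_rot: [[0.995, 0.103, 0.015], [0.103, -0.995, -0.015], [0.014, 0.016, -1.0]]
wrist_force: [0.6, -1.9, -0.7]
grip_width: -0.002
```

Emit:
jog_arm --deltas '[0,0,0,-0.04,-0.024,0.12,255,0,0,0,-0.04,-0.024,0.08,255,0,0,0,0,0,0,255]'

```text
clock: 4.3
eef_pos: [523.2, 295.2, 93.5]
eef_rot: [[0.995, 0.098, 0.009], [0.098, -0.995, -0.02], [0.007, 0.021, -1.0]]
wrist_force: [0.1, -0.1, 0.3]
grip_width: 0.002
```

```bash
python3 - <<'E'
from h import *
s=arm.read_state(); print(s['clock'],s['eef_pos'],s['wrist_force'])
im=snap('wrist','w3');snap('scene','s3')
E
python3 - <<'E'
import cv2
a=cv2.imread('pics/s3.png')[150:300,250:450]; cv2.imwrite('pics/s3c.png',cv2.resize(a,(800,600)))
E
```

```text
4.3 [523.17837119 295.15295003  93.53812507] [ 0.07839095 -0.14495375  0.25870599]
```

View pics/w3.png

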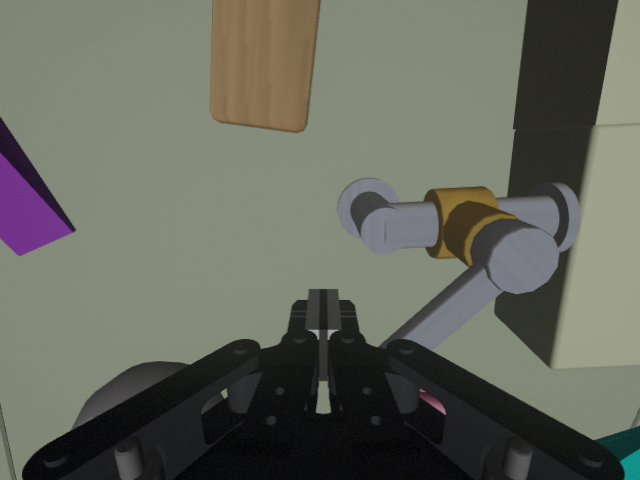

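View pics/s3c.png

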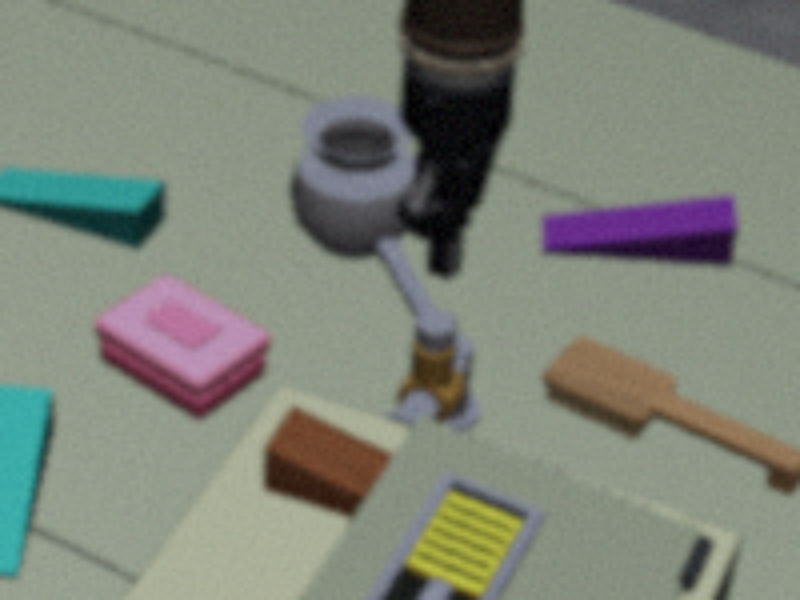

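Emit:
jog_arm --deltas '[0,0,0,-0.02,0.024,-0.028,255,0,0,0,-0.04,0.05,0,255,0,0,0,-0.04,0.05,0,255,0,0,0,-0.03,0.05,0,255,0,0,0,-0.02,0.05,0,255]'

```text
clock: 4.9
eef_pos: [499.6, 236.8, 113.6]
eef_rot: [[0.995, 0.093, 0.028], [0.093, -0.996, -0.008], [0.027, 0.01, -1.0]]
wrist_force: [1.1, 3.1, -1.4]
grip_width: 0.002
```

Emit:
jog_arm --deltas '[0,0,0,-0.01,0.04,0,255,0,0,0,-0.01,0.03,0,255]'

```text
clock: 5.1
eef_pos: [497.1, 215.3, 115.4]
eef_rot: [[0.995, 0.091, 0.031], [0.091, -0.996, -0.009], [0.03, 0.012, -0.999]]
wrist_force: [0.6, -0.2, -0.1]
grip_width: 0.001
```

```bash
python3 - <<'E'
from h import *
s=arm.read_state(); print(s['clock'],s['eef_pos'],s['wrist_force'])
snap('scene','s4');snap('wrist','w4')
a=cv2.imread('pics/s4.png')[150:300,250:450]; cv2.imwrite('pics/s4c.png',cv2.resize(a,(800,600)))
E
```

```text
5.1 [497.11844157 215.33635802 115.41459799] [ 0.61460491 -0.21966019 -0.10518543]
```

View pics/s4c.png

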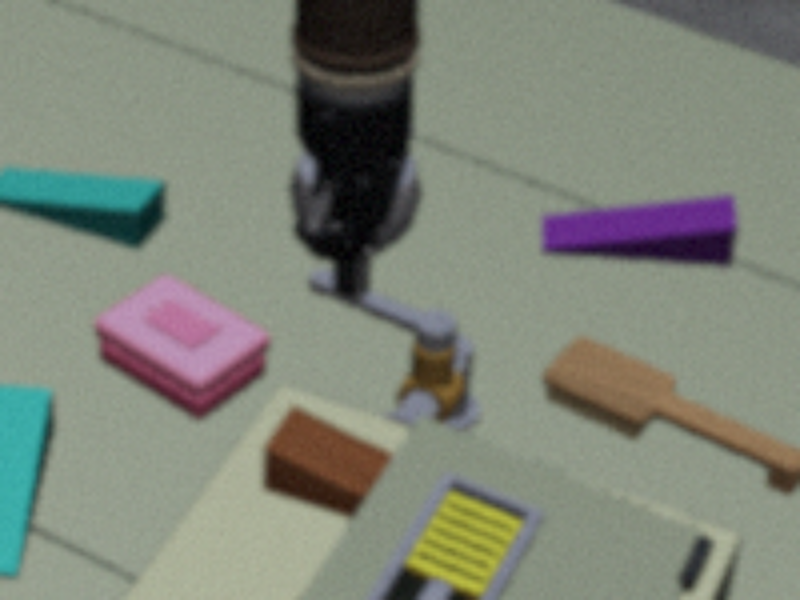

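View pics/w4.png

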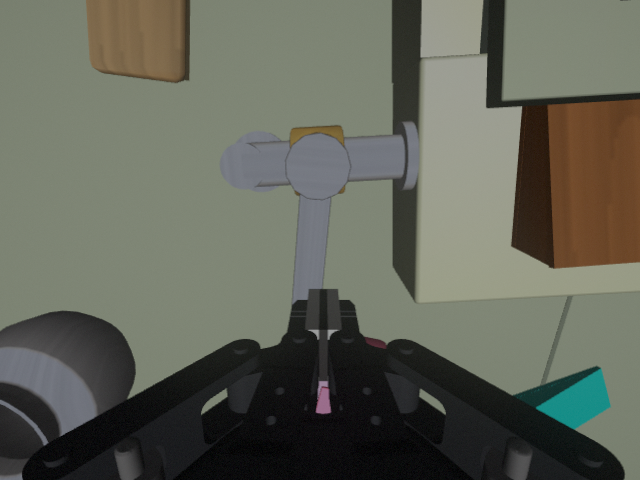

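The fingers rode up onto the lever's top before it was fully shut, so I'll back out, go lower and push again.

Emit:
jog_arm --deltas '[0.004,-0.0095,-0.008,0,-0.05,-0.02,255,0,0,-0.008,0,-0.12,0,255,0,0,0,-0.02,-0.02,0.07,255,0,0,0,0,0,0,255]'

```text
clock: 5.6
eef_pos: [487.3, 261.8, 102.0]
eef_rot: [[0.99, 0.139, -0.003], [0.139, -0.99, -0.001], [-0.003, 0.0, -1.0]]
wrist_force: [-0.7, -1.1, -0.7]
grip_width: 0.002
```

Emit:
jog_arm --deltas '[0,0,0,0,0.04,0.02,255,0,0,0,0,0.04,0.01,255,0,0,0,0,0.04,0.005,255]'

```text
clock: 5.9
eef_pos: [491.9, 232.1, 93.4]
eef_rot: [[0.99, 0.141, -0.003], [0.141, -0.99, 0.001], [-0.003, -0.001, -1.0]]
wrist_force: [-5.5, 15.5, 4.3]
grip_width: -0.002
```

Emit:
jog_arm --deltas '[0,0,0,0,0.04,0.01,255,0,0,0,0,0.04,0.0,255]'

```text
clock: 6.1
eef_pos: [491.9, 232.1, 94.6]
eef_rot: [[0.988, 0.151, 0.001], [0.151, -0.988, 0.032], [0.006, -0.031, -0.999]]
wrist_force: [-3.3, 37.6, -25.6]
grip_width: 0.001
```

Emit:
jog_arm --deltas '[0,0,0,0,-0.02,0,255,0,0,0,0,-0.08,-0.02,255,0.01,0,0,0,-0.05,-0.2,255,0,0,0,0,0,-0.2,0]'

```text
clock: 6.5
eef_pos: [483.4, 261.4, 197.1]
eef_rot: [[0.988, 0.151, -0.015], [0.151, -0.987, 0.062], [-0.005, -0.064, -0.998]]
wrist_force: [1.2, 0.4, 0.6]
grip_width: 0.153
```

```bash
python3 - <<'E'
from h import *
np.set_printoptions(precision=3,suppress=True)
s=arm.read_state(); print(s['clock'],s['eef_pos'],s['eef_rot'],s['wrist_force'])
k=arm.get_calibration('wrist'); snap('wrist','w5')
print(arm.mark_of('wrist','tap_tip')[:1])
for d in arm.mark_of('wrist','tap_tip')[:1]: print(onz(k,d['xy'],114))
import pickle; pickle.dump(k,open('w5.pkl','wb'))
E
```

```text
6.5 [483.366 261.384 197.099] [[ 0.988  0.151 -0.015]
 [ 0.151 -0.987  0.062]
 [-0.005 -0.064 -0.998]] [1.16  0.375 0.581]
[{'xy': [401.7, 277.6], 'p': 0.76}]
[472.147 208.905 114.   ]
```

View pics/w5.png

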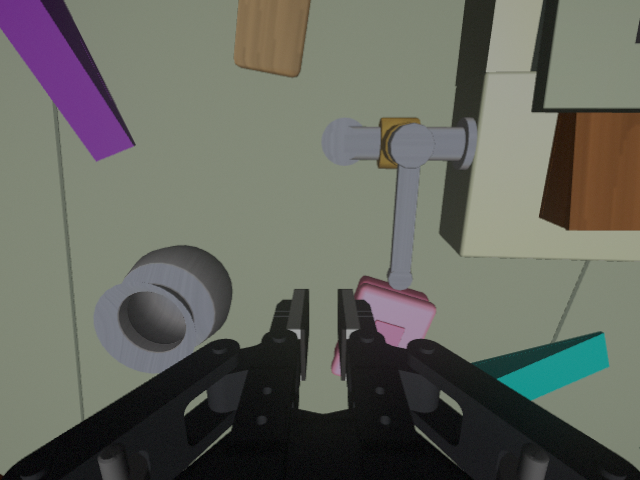

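The tap tip measures (472,209), which matches the predicted shut position of (472,208). Next I'll go over the wedge.

Emit:
jog_arm --deltas '[-0.0204,0.0016,0,0.04,0.18,0.03,0,0,0,0,0.04,0.18,0.03,0,0,0,0,0.04,0.18,0,0,0,0,0,0.03,0.15,0,0,0,0,0,0,0,0,0]'

```text
clock: 7.15
eef_pos: [549.6, 83.6, 179.3]
eef_rot: [[0.989, 0.145, 0.006], [0.145, -0.989, -0.006], [0.005, 0.007, -1.0]]
wrist_force: [0.2, -0.5, -0.6]
grip_width: 1.003
```

```bash
python3 - <<'E'
from h import *
np.set_printoptions(precision=3,suppress=True)
s=arm.read_state(); print(s['clock'],s['eef_pos'],s['eef_rot'],s['wrist_force'],s['grip_width'])
k=arm.get_calibration('wrist'); snap('wrist','w6');print(k['position'])
import pickle; pickle.dump(k,open('w6.pkl','wb'))
E
```

```text
7.15 [549.57   83.617 179.328] [[ 0.989  0.145  0.006]
 [ 0.145 -0.989 -0.006]
 [ 0.005  0.007 -1.   ]] [ 0.212 -0.528 -0.601] 1.0030078350982057
[624.279  96.381 321.436]
```

View pics/w6.png

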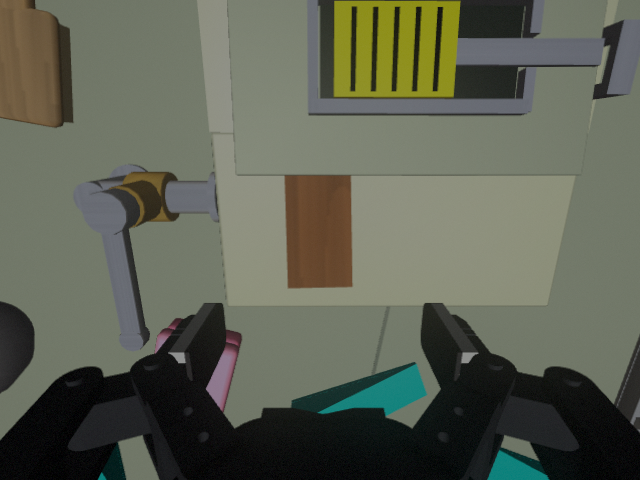

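```bash
python3 - <<'E'
from h import *
import pickle
np.set_printoptions(precision=1,suppress=True)
k2=pickle.load(open('w2.pkl','rb'));k6=pickle.load(open('w6.pkl','rb'));k5=pickle.load(open('w5.pkl','rb'))
for n,a,b in [('wL',(265,196),(289,288)),('wR',(322,192),(353,287)),('FL',(217,229),(228,305)),('FR',(508,214),(548,305)),('lidL',(214,94),(236,175)),('lidR',(517,76),(581,174))]:
    print(n,*tri([ray(k2,a),ray(k6,b)]))
print([onz(k6,u,108) for u in [(289,288),(353,287)]],[onz(k6,u,90) for u in [(286,176),(351,176)]])
print([onz(k6,u,70) for u in [(228,305),(548,305)]])
E
```

```text
wL [523.7 104.3 107.6] [np.float64(0.5186836507266531), np.float64(0.5186836507266611)]
wR [530.8  60.5 107.6] [np.float64(0.3833851870787444), np.float64(0.3833851870787402)]
FL [481.1 154.3  64.9] [np.float64(0.083498771095768), np.float64(0.08349877109570922)]
FR [ 519.  -115.    63.2] [np.float64(0.2440922608870938), np.float64(0.24409226088715041)]
lidL [594.3 147.7  96.5] [np.float64(0.3800673399570804), np.float64(0.3800673399571471)]
lidR [627.3 -74.9  98.3] [np.float64(0.3231267914586827), np.float64(0.323126791458701)]
[array([524.1, 103.8, 108. ]), array([531.1,  60.2, 108. ])] [array([597.6, 116.1,  90. ]), array([603.9,  72.5,  90. ])]
[array([483.9, 153.2,  70. ]), array([ 521.6, -109.2,   70. ])]
```

The wedge's thick end triangulates to mid (527,82) with its top at z=107.6, as expected. Descending.

Emit:
jog_arm --deltas '[0,0,-0.0045,-0.01,-0.01,0.15,0,0,0,0,0,0,0.14,0,0,0,0,0,0,0.08,0,0,0,0,0,0,0,0]' --grip_force 60

```text
clock: 7.6
eef_pos: [544.7, 87.7, 83.3]
eef_rot: [[0.987, 0.16, 0.005], [0.16, -0.987, -0.005], [0.004, 0.005, -1.0]]
wrist_force: [-1.2, -0.1, 0.3]
grip_width: 1.004
```

Emit:
jog_arm --deltas '[0,0,0,0.01,0.012,0.04,0,0,0,0,0,0,0,120,0,0,0,0,0,0,120,0,0,0,0,0,0,160,0,0,0,0,0,0,255]' --grip_force 60

```text
clock: 8.1
eef_pos: [548.4, 86.2, 75.3]
eef_rot: [[0.987, 0.162, 0.007], [0.162, -0.987, -0.004], [0.006, 0.005, -1.0]]
wrist_force: [1.1, 0.8, -7.4]
grip_width: 0.515
```

Emit:
jog_arm --deltas '[0,0,0,0,0,0,255,0,0,0,0,0,0,255,0,0,0,0,0,0,255]'

```text
clock: 8.4
eef_pos: [548.4, 86.2, 75.1]
eef_rot: [[0.987, 0.162, 0.007], [0.162, -0.987, -0.004], [0.006, 0.005, -1.0]]
wrist_force: [0.9, 0.6, -4.7]
grip_width: 0.516
```

```bash
python3 - <<'E'
from h import *
np.set_printoptions(precision=3,suppress=True)
s=arm.read_state(); print(s['clock'],s['eef_pos'],s['eef_rot'],s['wrist_force'],s['grip_width'])
snap('wrist','w7');snap('scene','s7')
a=cv2.imread('pics/s7.png')[200:370,260:460]; cv2.imwrite('pics/s7c.png',cv2.resize(a,(700,595)))
E
```

```text
8.4 [548.355  86.213  75.108] [[ 0.987  0.162  0.007]
 [ 0.162 -0.987 -0.004]
 [ 0.006  0.005 -1.   ]] [ 0.942  0.59  -4.741] 0.5162082100175848
```

View pics/w7.png

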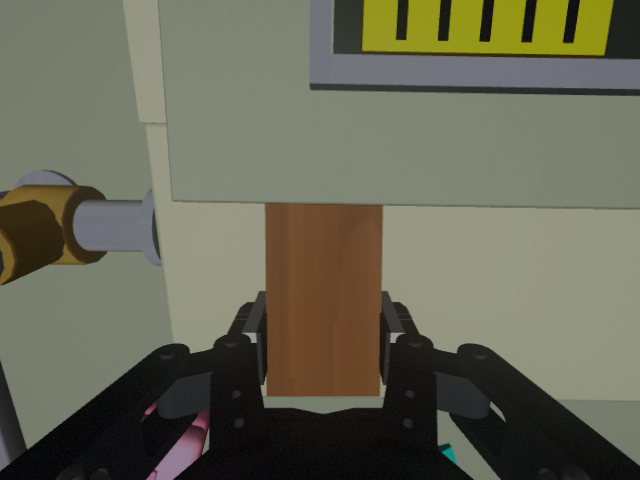

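View pics/s7c.png

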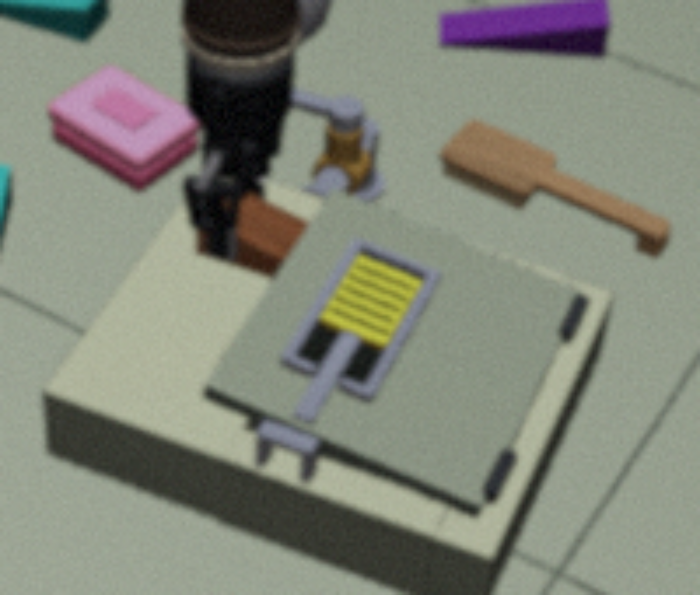

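The wedge is gripped (44 mm opening). First tug of about 20 mm.

Emit:
jog_arm --deltas '[0,0,0,-0.028,0,0,255,0,0,0,-0.028,0,0,255,0,0,0,-0.02,0,0,255,0,0,0,0,0,0,255,0,0,0,0,0,0,255]'

```text
clock: 9.0
eef_pos: [529.0, 83.0, 75.3]
eef_rot: [[0.987, 0.162, 0.01], [0.162, -0.987, -0.003], [0.009, 0.005, -1.0]]
wrist_force: [3.4, -0.2, -8.6]
grip_width: 0.515
```

Emit:
jog_arm --deltas '[0,0,0,0,0,0,255,0,0,0,0,0,0,255,0,0,0,0,0,0,255,0,0,0,0,0,0,255]'

```text
clock: 9.4
eef_pos: [528.8, 83.0, 75.1]
eef_rot: [[0.987, 0.162, 0.009], [0.162, -0.987, -0.003], [0.008, 0.005, -1.0]]
wrist_force: [1.4, 0.2, -6.2]
grip_width: 0.509
```

```bash
python3 - <<'E'
from h import *
np.set_printoptions(precision=3,suppress=True)
s=arm.read_state(); print(s['clock'],s['eef_pos'],s['eef_rot'],s['wrist_force'],s['grip_width'])
snap('wrist','w8');snap('scene','s8')
a=cv2.imread('pics/s8.png')[200:370,260:460]; cv2.imwrite('pics/s8c.png',cv2.resize(a,(700,595)))
E
```

```text
9.4 [528.84   83.003  75.145] [[ 0.987  0.162  0.009]
 [ 0.162 -0.987 -0.003]
 [ 0.008  0.005 -1.   ]] [ 1.426  0.152 -6.242] 0.5091678700380643
```

View pics/w8.png

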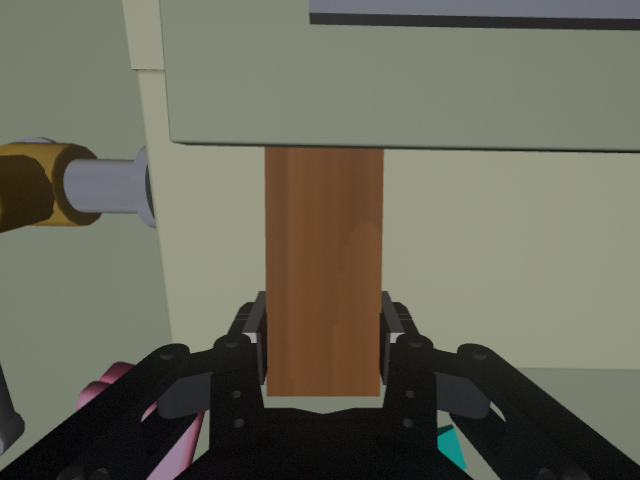

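The first tug moved the wedge 19.8 mm with no slip, and the lid is coming down. Second and third tugs.

Emit:
jog_arm --deltas '[0,0,0,-0.028,0,0,255,0,0,0,-0.028,0,0,255,0,0,0,-0.02,0,0,255,0,0,0,0,0,0,255,0,0,0,0,0,0,255]'

```text
clock: 10.0
eef_pos: [508.9, 79.8, 75.3]
eef_rot: [[0.987, 0.162, 0.01], [0.162, -0.987, -0.003], [0.01, 0.005, -1.0]]
wrist_force: [3.2, 0.0, -7.5]
grip_width: 0.514
```

Emit:
jog_arm --deltas '[0,0,0,0,0,0,255,0,0,0,0,0,0,255,0,0,0,0,0,0,255,0,0,0,0,0,0,255]'

```text
clock: 10.4
eef_pos: [508.8, 79.8, 75.2]
eef_rot: [[0.987, 0.162, 0.01], [0.162, -0.987, -0.003], [0.009, 0.005, -1.0]]
wrist_force: [3.5, 0.4, -5.9]
grip_width: 0.518
```

Emit:
jog_arm --deltas '[0,0,0,-0.028,0,0,255,0,0,0,-0.028,0,0,255,0,0,0,-0.02,0,0,255,0,0,0,0,0,0,255,0,0,0,0,0,0,255]'

```text
clock: 10.9
eef_pos: [489.3, 76.6, 75.4]
eef_rot: [[0.987, 0.162, 0.011], [0.162, -0.987, -0.003], [0.011, 0.005, -1.0]]
wrist_force: [3.5, 1.5, -7.0]
grip_width: 0.516
```

Emit:
jog_arm --deltas '[0,0,0,0,0,0,255,0,0,0,0,0,0,255,0,0,0,0,0,0,255,0,0,0,0,0,0,255]'

```text
clock: 11.3
eef_pos: [489.2, 76.6, 75.3]
eef_rot: [[0.987, 0.162, 0.01], [0.162, -0.987, -0.003], [0.01, 0.005, -1.0]]
wrist_force: [3.0, 1.0, -5.7]
grip_width: 0.516
```

```bash
python3 - <<'E'
from h import *
np.set_printoptions(precision=3,suppress=True)
s=arm.read_state(); print(s['clock'],s['eef_pos'],s['eef_rot'],s['wrist_force'],s['grip_width'])
snap('wrist','w9');snap('scene','s9')
a=cv2.imread('pics/s9.png')[200:370,260:460]; cv2.imwrite('pics/s9c.png',cv2.resize(a,(700,595)))
E
```

```text
11.3 [489.173  76.603  75.279] [[ 0.987  0.162  0.01 ]
 [ 0.162 -0.987 -0.003]
 [ 0.01   0.005 -1.   ]] [ 2.952  1.017 -5.683] 0.5158129538784737
```

View pics/w9.png

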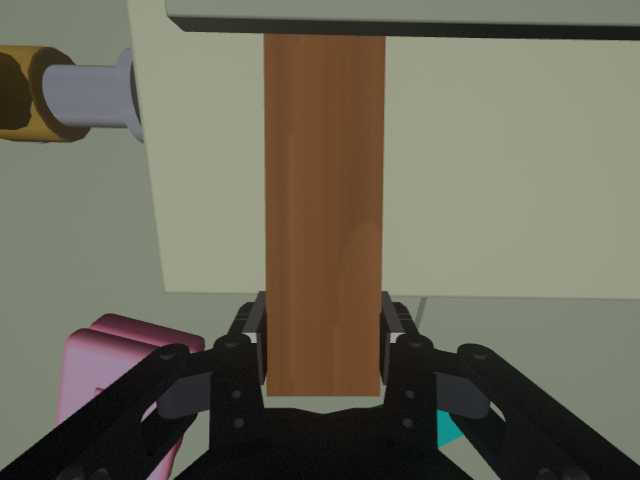

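View pics/s9c.png

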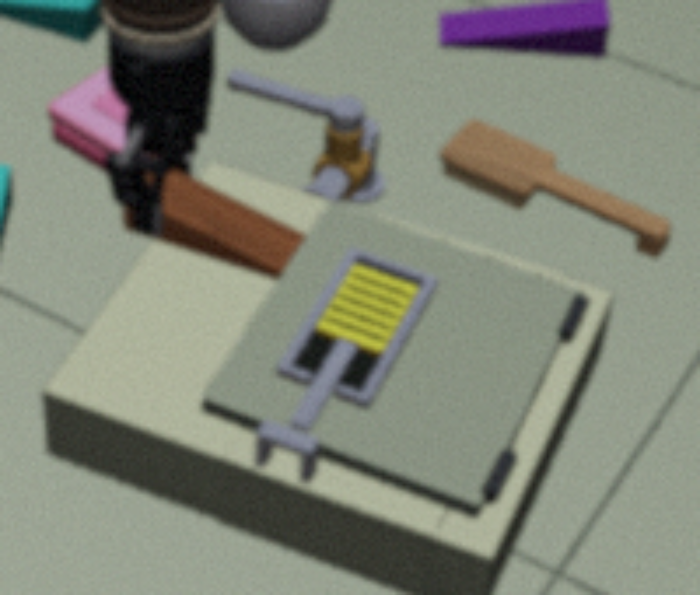

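Three tugs are done, about 60 mm in all, and roughly 12–15 mm is still under the lid. Now shorter, slower tugs so the lid settles gently.

Emit:
jog_arm --deltas '[0,0,0,-0.015,0,0,255,0,0,0,-0.015,0,0,255,0,0,0,-0.008,0,0,255,0,0,0,0,0,0,255,0,0,0,0,0,0,255]'

```text
clock: 11.9
eef_pos: [479.6, 75.1, 75.4]
eef_rot: [[0.987, 0.162, 0.012], [0.162, -0.987, -0.003], [0.011, 0.004, -1.0]]
wrist_force: [3.5, 1.0, -6.8]
grip_width: 0.511
```

Emit:
jog_arm --deltas '[0,0,0,0,0,0,255,0,0,0,0,0,0,255,0,0,0,0,0,0,255,0,0,0,0,0,0,255]'

```text
clock: 12.3
eef_pos: [479.5, 75.1, 75.4]
eef_rot: [[0.987, 0.162, 0.011], [0.162, -0.987, -0.003], [0.011, 0.004, -1.0]]
wrist_force: [4.0, -0.4, -5.6]
grip_width: 0.52
```

Emit:
jog_arm --deltas '[0,0,0,-0.02,0,0,255,0,0,0,-0.02,0,0,255,0,0,0,-0.02,0,0,255,0,0,0,-0.02,0,0,255,0,0,0,0,0,0,255]'

```text
clock: 12.8
eef_pos: [456.9, 71.3, 75.5]
eef_rot: [[0.987, 0.162, 0.01], [0.162, -0.987, -0.004], [0.009, 0.005, -1.0]]
wrist_force: [0.1, 0.4, -0.5]
grip_width: 0.513
```

Emit:
jog_arm --deltas '[0,0,0,0,0,0,255,0,0,0,0,0,0,255,0,0,0,0,0,0,255,0,0,0,0,0,0,255,0,0,0,0,0,0,255]'

```text
clock: 13.3
eef_pos: [457.3, 71.4, 75.9]
eef_rot: [[0.987, 0.162, 0.011], [0.162, -0.987, -0.004], [0.01, 0.006, -1.0]]
wrist_force: [-0.9, 0.4, -1.8]
grip_width: 0.515
```

```bash
python3 - <<'E'
from h import *
np.set_printoptions(precision=3,suppress=True)
s=arm.read_state(); print(s['clock'],s['eef_pos'],s['eef_rot'],s['wrist_force'],s['grip_width'])
snap('wrist','w10');snap('scene','s10')
a=cv2.imread('pics/s10.png')[200:370,260:460]; cv2.imwrite('pics/s10c.png',cv2.resize(a,(700,595)))
E
```

```text
13.3 [457.318  71.384  75.873] [[ 0.987  0.162  0.011]
 [ 0.162 -0.987 -0.004]
 [ 0.01   0.006 -1.   ]] [-0.916  0.363 -1.804] 0.5148164396174586
```

View pics/w10.png

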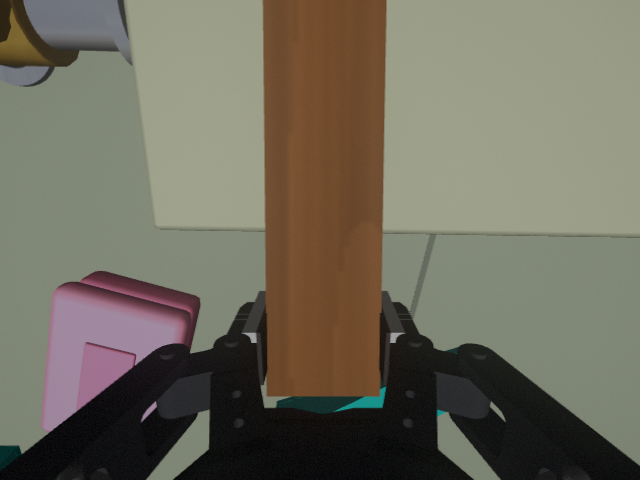

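View pics/s10c.png

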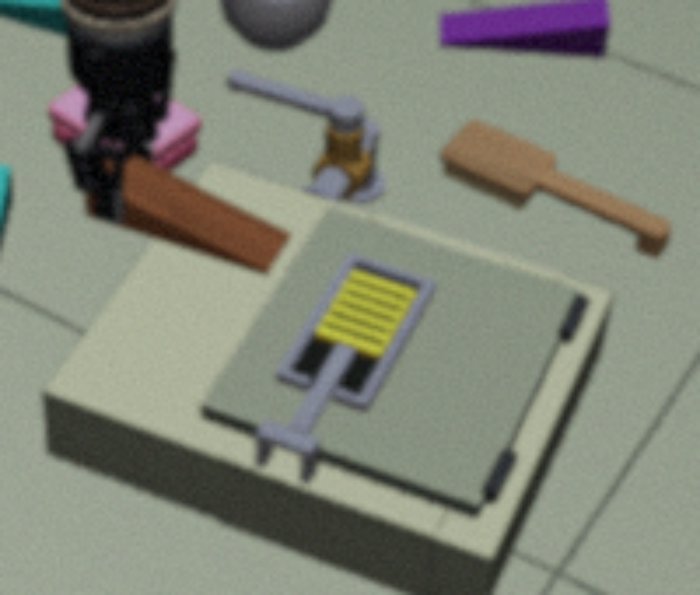

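The wedge is out and the lid is shut. Lift, then carry it over to the tray.

Emit:
jog_arm --deltas '[0,0,0,-0.02,0,-0.14,255,0,0,0,0,0,-0.16,255,0,0,0,-0.02,0.1,-0.05,255,0,0,0.004,-0.04,0.16,0,255,0,0,0.004,-0.04,0.18,0,255]'

```text
clock: 13.9
eef_pos: [444.9, -37.7, 166.9]
eef_rot: [[0.989, 0.149, 0.011], [0.149, -0.989, -0.001], [0.011, 0.002, -1.0]]
wrist_force: [0.7, -0.6, -1.6]
grip_width: 0.514
```

Emit:
jog_arm --deltas '[0,0,0.004,-0.04,0.18,0,255,0,0,0.004,-0.04,0.18,0,255,0,0,0.004,-0.04,0.18,0,255,0,0,0,-0.04,0.18,0,255,0,0,0,-0.04,0.18,0,255]'

```text
clock: 14.4
eef_pos: [422.7, -275.7, 168.6]
eef_rot: [[0.993, 0.113, 0.015], [0.113, -0.994, -0.002], [0.015, 0.004, -1.0]]
wrist_force: [1.6, 0.4, -2.1]
grip_width: 0.517
```

Emit:
jog_arm --deltas '[0.0013,-0.0048,0.005,0,0.15,0.1,255,0,0,0,0,0.13,0.1,255,0,0,0,0,0,0,255]'

```text
clock: 14.7
eef_pos: [427.8, -356.9, 117.8]
eef_rot: [[0.996, 0.087, 0.0], [0.087, -0.996, -0.005], [-0.0, 0.005, -1.0]]
wrist_force: [-0.9, 0.6, -2.0]
grip_width: 0.514
```

```bash
python3 - <<'E'
from h import *
np.set_printoptions(precision=3,suppress=True)
s=arm.read_state(); print(s['clock'],s['eef_pos'],s['eef_rot'],s['wrist_force'],s['grip_width'])
k=arm.get_calibration('wrist');snap('wrist','w11')
import pickle; pickle.dump(k,open('w11.pkl','wb'))
E
```

```text
14.7 [ 427.786 -356.896  117.826] [[ 0.996  0.087  0.   ]
 [ 0.087 -0.996 -0.005]
 [-0.     0.005 -1.   ]] [-0.863  0.629 -2.033] 0.5144093112383399
```

View pics/w11.png

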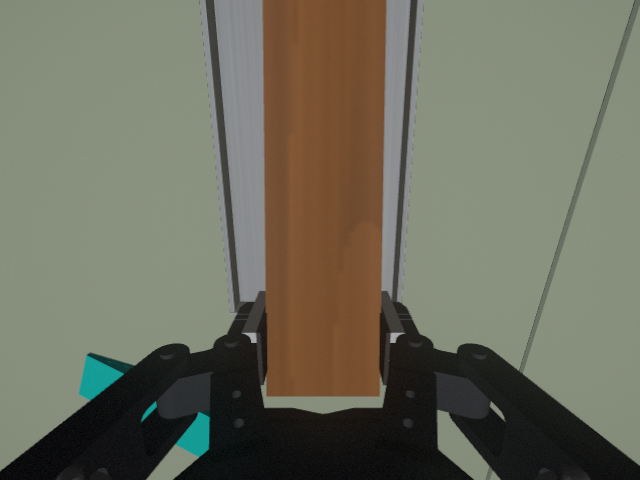

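```bash
python3 - <<'E'
from h import *
import pickle
np.set_printoptions(precision=1,suppress=True)
k=pickle.load(open('w11.pkl','rb'));k1=pickle.load(open('w1.pkl','rb'))
a=onz(k,(231,312),24);b=onz(k,(400,311),24);c=onz(k,(203,0),24);d=onz(k,(424,0),24);print(a,b,c,d,(a+b)/2,(c+d)/2)
print('tri',*tri([ray(k,(231,312)),ray(k1,(332,276))]))
m=(c+d)/2-(a+b)/2; u=m/np.linalg.norm(m); cen=(a+b)/2+115*u; print('yaw',np.arctan2(u[1],u[0]),'center',cen, 'TCP',cen-54*u)
E
```

```text
[ 368.1 -289.6   24. ] [ 380.1 -421.2   24. ] [ 575.6 -271.9   24. ] [ 587.3 -403.3   24. ] [ 374.1 -355.4   24. ] [ 581.5 -337.6   24. ]
tri [ 366.8 -289.2   22.1] [np.float64(0.20906999501704235), np.float64(0.20906999501696177)]
yaw 0.0858763356427813 center [ 488.7 -345.6   24. ] TCP [ 434.9 -350.2   24. ]
```

Emit:
jog_arm --deltas '[0,0,0,0.03,-0.026,0.12,255,0,0,0,0,0,0.12,255,0,0,0,0,0,0.1,255,0,0,0,0,0,0.02,255,0,0,0,0,0,0,255]'

```text
clock: 15.25
eef_pos: [439.7, -343.4, 30.2]
eef_rot: [[0.996, 0.093, 0.006], [0.093, -0.996, -0.004], [0.006, 0.005, -1.0]]
wrist_force: [-0.2, 0.2, -0.9]
grip_width: 0.515
```

Emit:
jog_arm --deltas '[0,0,0,-0.018,0.022,0.03,255,0,0,0,0,0,0.03,255,0,0,0,0,0,0.01,255,0,0,0,0,0,0,255]'

```text
clock: 15.65
eef_pos: [437.7, -350.6, 15.5]
eef_rot: [[0.996, 0.094, 0.011], [0.094, -0.996, -0.007], [0.01, 0.008, -1.0]]
wrist_force: [-0.6, -0.6, -1.0]
grip_width: 0.516
```

Emit:
jog_arm --deltas '[0.002,-0.0035,0,0,0,0.015,255,0,0,0,0,0,0.012,255,0,0,0,0,0,0,255]'

```text
clock: 15.95
eef_pos: [438.3, -351.3, 9.3]
eef_rot: [[0.996, 0.093, -0.0], [0.093, -0.996, -0.003], [-0.0, 0.003, -1.0]]
wrist_force: [-1.7, -0.2, 1.1]
grip_width: 0.513
```

Emit:
jog_arm --deltas '[0,0,0,0,0,0,75,0,0,0,0,0,0,75,0,0,0,0,0,0,75,0,0,0,0,0,-0.1,75,0,0,0,0,0,-0.16,75]'

```text
clock: 16.45
eef_pos: [436.0, -349.0, 71.3]
eef_rot: [[0.996, 0.094, -0.007], [0.094, -0.996, 0.003], [-0.007, -0.003, -1.0]]
wrist_force: [0.2, -0.6, -0.3]
grip_width: 0.706
```

Emit:
jog_arm --deltas '[0,0,0,0,-0.1,-0.18,75,0,0,0,0.06,-0.12,-0.16,255,0,0,0,0,0,0,255]'

```text
clock: 16.75
eef_pos: [448.3, -294.2, 162.1]
eef_rot: [[0.996, 0.092, -0.0], [0.092, -0.996, -0.001], [-0.0, 0.001, -1.0]]
wrist_force: [1.3, -0.6, -0.4]
grip_width: 0.373
```

```bash
python3 - <<'E'
from h import *
np.set_printoptions(precision=3,suppress=True)
s=arm.read_state(); print(s['clock'],s['eef_pos'],s['eef_rot'],s['wrist_force'],s['grip_width'])
snap('wrist','w12');snap('scene','s12')
a=cv2.imread('pics/s12.png')[200:440,120:440]; cv2.imwrite('pics/s12c.png',cv2.resize(a,(800,600)))
E
```

```text
16.75 [ 448.343 -294.206  162.148] [[ 0.996  0.092 -0.   ]
 [ 0.092 -0.996 -0.001]
 [-0.     0.001 -1.   ]] [ 1.341 -0.589 -0.388] 0.37286739132966
```

View pics/w12.png

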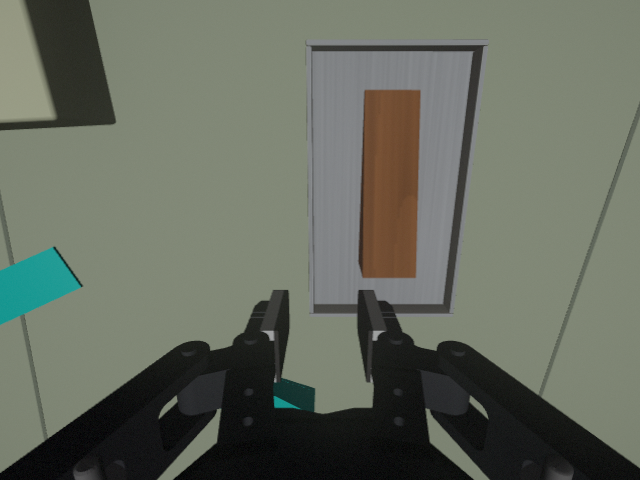

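View pics/s12c.png

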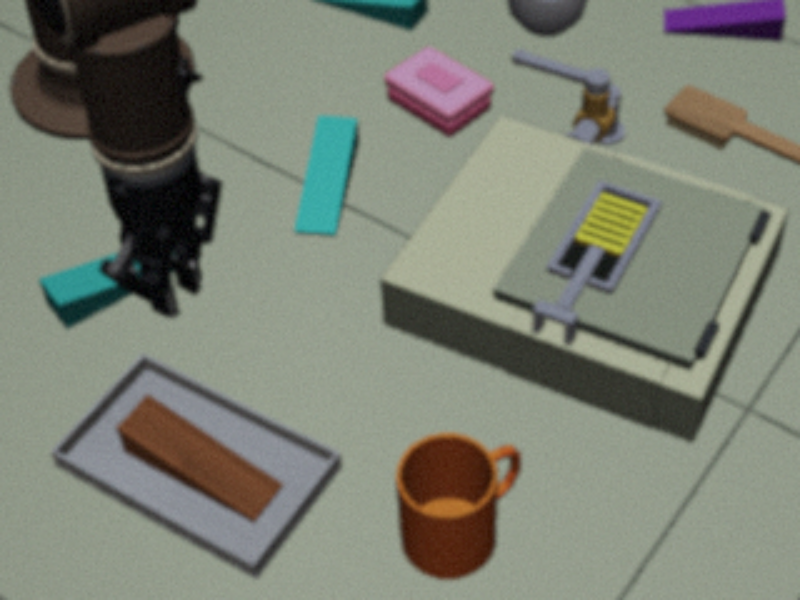

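The wedge lies flat inside the tray (around (390,185) in the wrist view). Now over to the bolt.

Emit:
jog_arm --deltas '[0,0,-0.002,0.08,-0.17,-0.02,255,0,0,-0.002,0.1,-0.17,-0.02,255,0,0,-0.002,0.1,-0.17,-0.02,255,0,0,-0.002,0.1,-0.17,0,255,0,0,-0.002,0.1,-0.17,0,255]'

```text
clock: 17.35
eef_pos: [539.4, -81.8, 164.3]
eef_rot: [[0.995, 0.097, -0.019], [0.097, -0.995, -0.003], [-0.019, 0.001, -1.0]]
wrist_force: [0.6, -0.7, 0.3]
grip_width: 0.003
```

Emit:
jog_arm --deltas '[0,0,-0.003,0.1,-0.16,0,255,0,0,-0.003,0.1,-0.16,0,255,0,0,-0.003,0.08,-0.15,0,255,0,0,0,0,0,0,255]'

```text
clock: 17.75
eef_pos: [597.4, 50.9, 154.8]
eef_rot: [[0.991, 0.129, -0.028], [0.13, -0.992, -0.0], [-0.028, -0.003, -1.0]]
wrist_force: [-0.9, 0.2, -0.8]
grip_width: 0.002
```

```bash
python3 - <<'E'
from h import *
np.set_printoptions(precision=3,suppress=True)
s=arm.read_state(); print(s['clock'],s['eef_pos'],s['eef_rot'],s['wrist_force'],s['grip_width'])
k=arm.get_calibration('wrist');snap('wrist','w13')
import pickle; pickle.dump(k,open('w13.pkl','wb'))
for t,z in [('bolt_pad',93),('lid_front',85),('tap_tip',114)]: print(t,[(d['xy'],d['p'],onz(k,d['xy'],z)) for d in arm.mark_of('wrist',t)[:2]])
E
```

```text
17.75 [597.371  50.919 154.826] [[ 0.991  0.129 -0.028]
 [ 0.13  -0.992 -0.   ]
 [-0.028 -0.003 -1.   ]] [-0.947  0.235 -0.776] 0.0015737602045016131
bolt_pad [([325.1, 127.8], 0.95, array([676.893,  61.108,  93.   ]))]
lid_front [([347.5, 241.5], 0.77, array([608.775,  37.214,  85.   ]))]
tap_tip [([72.8, 410.5], 0.93, array([473.711, 207.484, 114.   ]))]
```

View pics/w13.png

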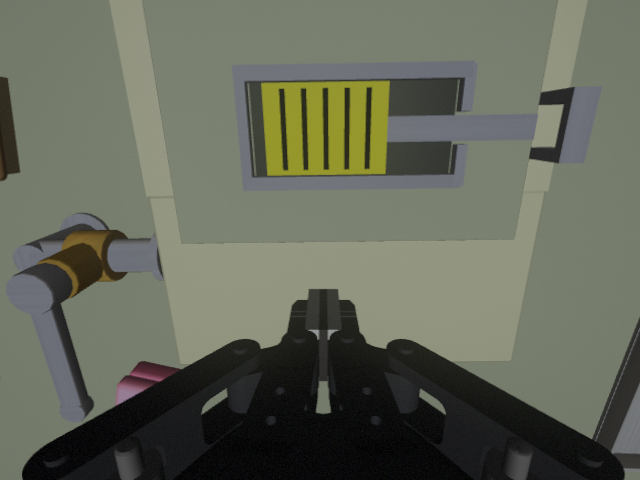

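The pad is at (325,128), which is world (677,61). The lid front measures (609,37), i.e. shut, and the tap tip is still shut. I'll move above the pad.

Emit:
jog_arm --deltas '[-0.001,0.009,-0.004,0.1,-0.008,0,255,0,0,0,0.13,-0.008,0,255,0,0,0,0.09,-0.005,0.08,255,0,0,0,0,0,0.06,255,0,0,0,0,0,0,255]'

```text
clock: 18.45
eef_pos: [675.6, 43.3, 117.3]
eef_rot: [[0.993, 0.118, -0.001], [0.118, -0.993, -0.011], [-0.002, 0.011, -1.0]]
wrist_force: [-0.5, 0.4, -0.4]
grip_width: 0.001
```

Emit:
jog_arm --deltas '[0,0,-0.007,0.011,-0.1,0,255,0,0,0,0,0,0.04,255,0,0,0,0,0,0,255]'

```text
clock: 18.75
eef_pos: [673.2, 62.8, 106.9]
eef_rot: [[0.991, 0.134, -0.003], [0.134, -0.991, -0.014], [-0.005, 0.014, -1.0]]
wrist_force: [0.1, -0.5, -0.2]
grip_width: 0.001
```

Emit:
jog_arm --deltas '[0,0,0,0.012,-0.016,0.03,255,0,0,0,0,0,0.02,255,0,0,0,0,0,0.012,255]'

```text
clock: 19.05
eef_pos: [675.9, 65.2, 92.9]
eef_rot: [[0.991, 0.131, -0.001], [0.131, -0.991, -0.015], [-0.003, 0.015, -1.0]]
wrist_force: [-9.8, -1.9, 28.4]
grip_width: -0.001
```

Emit:
jog_arm --deltas '[0,0,0,0,0.03,0.006,255,0,0,0,0,0.03,0.006,255]'

```text
clock: 19.25
eef_pos: [677.7, 52.6, 93.2]
eef_rot: [[0.991, 0.133, -0.0], [0.133, -0.991, -0.013], [-0.002, 0.013, -1.0]]
wrist_force: [-3.8, 0.8, 9.2]
grip_width: 0.003
```

Emit:
jog_arm --deltas '[0,0,0,0,0.03,0.008,255,0,0,0,0,0.03,0.008,255,0,0,0,0,0.03,0.008,255]'

```text
clock: 19.55
eef_pos: [680.7, 31.7, 93.1]
eef_rot: [[0.991, 0.134, 0.002], [0.134, -0.991, -0.011], [0.001, 0.011, -1.0]]
wrist_force: [-5.5, 0.3, 12.3]
grip_width: 0.002
```

```bash
python3 - <<'E'
from h import *
np.set_printoptions(precision=3,suppress=True)
s=arm.read_state(); print(s['clock'],s['eef_pos'],s['wrist_force'])
snap('wrist','w14');snap('scene','s14')
a=cv2.imread('pics/s14.png')[230:370,260:450]; cv2.imwrite('pics/s14c.png',cv2.resize(a,(800,590)))
E
```

```text
19.55 [680.729  31.708  93.074] [-5.458  0.295 12.338]
```

View pics/s14c.png

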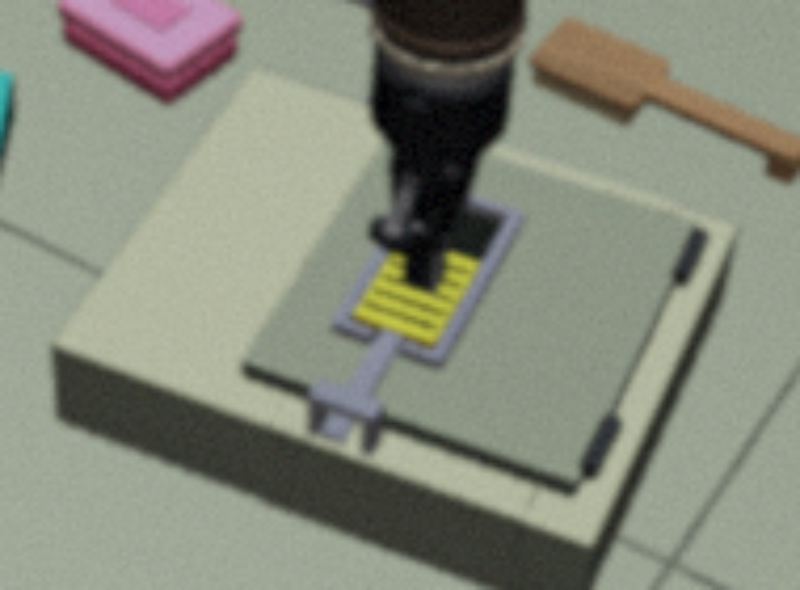

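The bolt is sliding with the fingers, about 33 mm so far. I'll drag on to the stop.

Emit:
jog_arm --deltas '[0,0,0,0,0.03,0.008,255,0,0,0,0,0.03,0.009,255,0,0,0,0,0.025,0.009,255]'

```text
clock: 19.95
eef_pos: [685.8, 16.2, 93.1]
eef_rot: [[0.991, 0.136, 0.01], [0.136, -0.991, -0.003], [0.009, 0.005, -1.0]]
wrist_force: [-2.8, 6.6, 11.3]
grip_width: 0.0
```

Emit:
jog_arm --deltas '[0,0,0,0,0.03,0.009,255,0,0,0,0,0.03,0.009,255]'

```text
clock: 20.15
eef_pos: [689.8, 8.0, 93.1]
eef_rot: [[0.99, 0.14, 0.016], [0.14, -0.99, 0.004], [0.016, -0.002, -1.0]]
wrist_force: [-2.4, 5.6, 11.0]
grip_width: 0.002
```

The sideways force rose once about 45 mm was passed, so the bolt is at its stop. I'll lift off and check.

Emit:
jog_arm --deltas '[0,0,0,0,0,-0.08,255,0,0,0,-0.1,0,-0.16,255,0,0,0,-0.16,0,-0.1,255,0,0,0,-0.12,0,0,255,0,0,0,0,0,0,255]'

```text
clock: 20.65
eef_pos: [591.6, -7.1, 178.8]
eef_rot: [[0.99, 0.139, 0.016], [0.139, -0.99, 0.004], [0.016, -0.002, -1.0]]
wrist_force: [0.5, 0.1, -0.3]
grip_width: -0.001
```

```bash
python3 - <<'E'
from h import *
np.set_printoptions(precision=3,suppress=True)
s=arm.read_state(); print(s['clock'],s['eef_pos'],s['eef_rot'],s['wrist_force'])
k=arm.get_calibration('wrist');snap('wrist','w15');snap('scene','s15');snap('top','t15')
for t,z in [('bolt_pad',93),('lid_front',85),('tap_tip',114)]: print(t,[(d['xy'],d['p'],onz(k,d['xy'],z)) for d in arm.mark_of('wrist',t)[:2]])
E
```

```text
20.65 [591.641  -7.101 178.829] [[ 0.99   0.139  0.016]
 [ 0.139 -0.99   0.004]
 [ 0.016 -0.002 -1.   ]] [ 0.532  0.078 -0.271]
bolt_pad [([294.8, 111.9], 0.62, array([681.649,  24.559,  93.   ])), ([279.9, 198.0], 0.42, array([625.699,  28.304,  93.   ]))]
lid_front [([271.2, 218.7], 0.6, array([608.604,  33.82 ,  85.   ]))]
tap_tip [([7.7, 375.7], 0.94, array([473.205, 207.801, 114.   ]))]
```

View pics/w15.png

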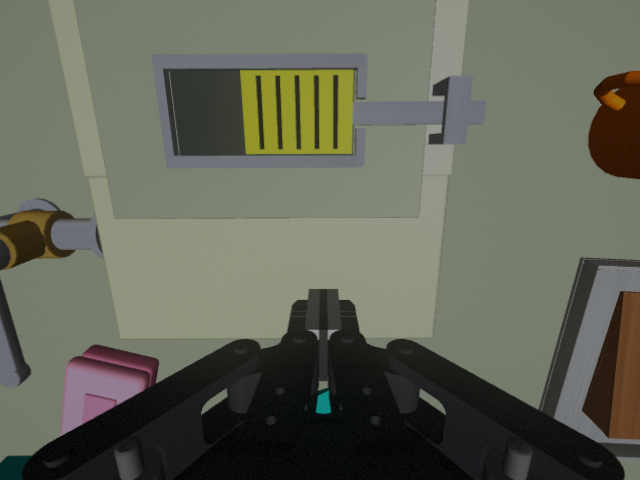

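View pics/s15.png

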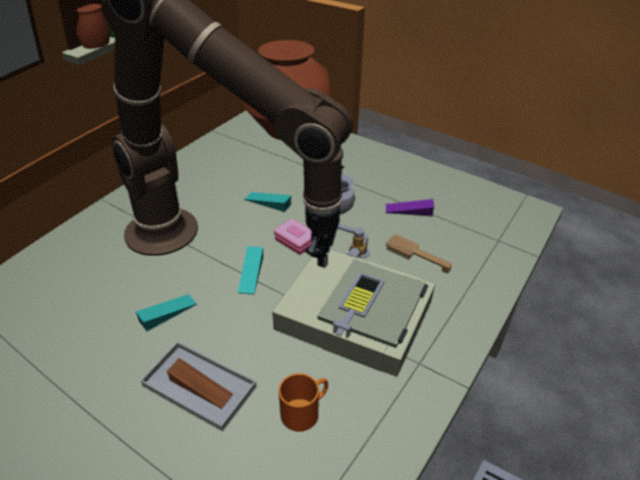

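```bash
python3 - <<'E'
from h import *
import pickle
np.set_printoptions(precision=1,suppress=True)
k13=pickle.load(open('w13.pkl','rb'));k=arm.get_calibration('wrist')
f=lambda k,u:onz(k,u,93)
b=[f(k13,u) for u in [(263.5,130),(388,128)]]; a=[f(k,u) for u in [(242.5,112),(354.5,112)]]
print(b,a,[np.linalg.norm(x-y) for x,y in zip(a,b)])
fr13=[f(k13,u) for u in [(240,130),(469,130)]];fr=[f(k,u) for u in [(159,112),(366,105)]];print('frame',fr13,fr)
print(np.linalg.norm(a[1]-fr[1]))
E
```

```text
[array([671.2,  95.6,  93. ]), array([681.4,  25.8,  93. ])] [array([680.4,  58.9,  93. ]), array([690.3, -11.2,  93. ])] [np.float64(37.85048391065019), np.float64(38.03673605471196)]
frame [array([669.4, 108.8,  93. ]), array([686.2, -19.8,  93. ])] [array([673. , 111.2,  93. ]), array([695.4, -17.6,  93. ])]
8.202871334119374
```

```bash
python3 - <<'E'
import cv2
for n,(r,c) in {'w13':(55,225),'w15':(45,145)}.items():
    a=cv2.imread(f'pics/{n}.png')[r:r+145,c:c+250 if n=='w13' else c+250]; cv2.imwrite(f'pics/{n}z.png',cv2.resize(a,(800,464),interpolation=cv2.INTER_CUBIC))
E
```

```text
(no output)
```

View pics/w13z.png

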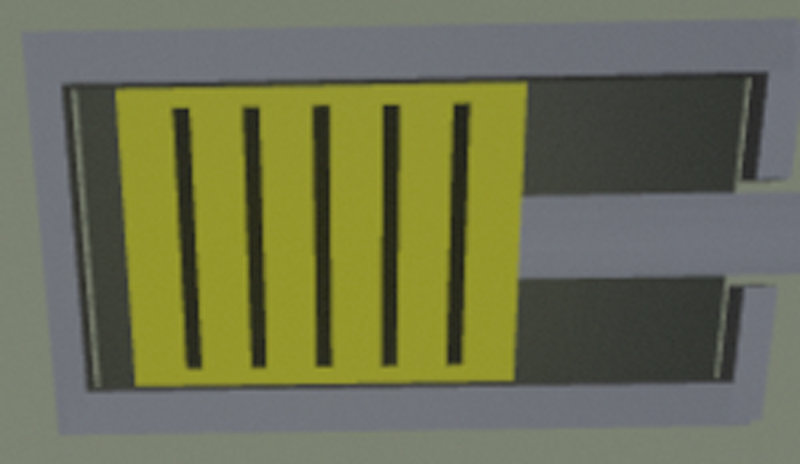

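View pics/w15z.png

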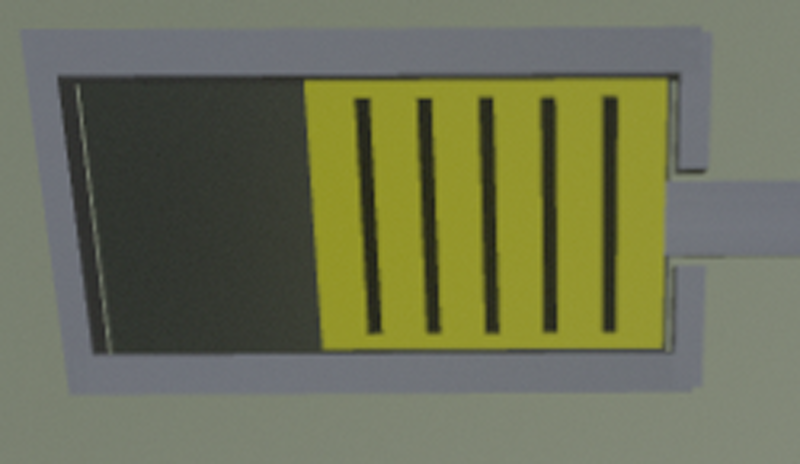

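A gap of about 2 mm shows at the plate's right end. To be sure it's home, I'll press and push once more.

Emit:
jog_arm --deltas '[-0.0006,-0.005,0,0.1,-0.04,0,255,0,0,0,0.15,-0.04,0.06,255,0,0,0,0.13,-0.04,0.08,255,0,0,0,0.02,-0.02,0.08,255,0,0,0,0,0,0,255]'

```text
clock: 21.45
eef_pos: [693.7, 44.6, 116.8]
eef_rot: [[0.99, 0.138, -0.004], [0.138, -0.99, 0.002], [-0.003, -0.002, -1.0]]
wrist_force: [-1.5, 0.6, -0.8]
grip_width: 0.004
```

Emit:
jog_arm --deltas '[0,0,0,-0.045,0.02,0.03,255,0,0,0,0,0,0.03,255,0,0,0,0,0,0,255]'

```text
clock: 21.75
eef_pos: [681.6, 37.8, 100.3]
eef_rot: [[0.99, 0.139, -0.007], [0.139, -0.99, 0.002], [-0.007, -0.003, -1.0]]
wrist_force: [-0.3, -0.7, 0.3]
grip_width: 0.005
```

Emit:
jog_arm --deltas '[0,0,0,0,0,0.028,255,0,0,0,0,0,0.014,255,0,0,0,0,0.02,0.012,255,0,0,0,0,0.025,0.012,255]'

```text
clock: 22.15
eef_pos: [683.2, 36.2, 93.1]
eef_rot: [[0.99, 0.143, -0.003], [0.143, -0.99, 0.012], [-0.001, -0.012, -1.0]]
wrist_force: [-6.7, 9.6, 14.4]
grip_width: 0.0
```

Emit:
jog_arm --deltas '[0,0,0,0,0.03,0.012,255,0,0,0,0,0.03,0.012,255]'

```text
clock: 22.35
eef_pos: [686.4, 32.2, 93.1]
eef_rot: [[0.989, 0.15, 0.003], [0.15, -0.988, 0.023], [0.006, -0.022, -1.0]]
wrist_force: [-5.1, 7.7, 14.3]
grip_width: -0.002
```

It resisted with almost 10 N sideways and barely moved, so this is the hard stop. Retreating.

Emit:
jog_arm --deltas '[0,0,0,0,0,-0.08,255,0,0,0,-0.08,0,-0.16,255,0,0,0,-0.16,0,-0.16,255,0,0,0,-0.16,0,-0.1,255,0,0,0,0,0,0,255]'

```text
clock: 22.85
eef_pos: [589.3, 16.0, 218.9]
eef_rot: [[0.988, 0.151, 0.006], [0.151, -0.988, 0.024], [0.009, -0.023, -1.0]]
wrist_force: [0.2, -1.0, -0.6]
grip_width: -0.001
```

```bash
python3 - <<'E'
from h import *
np.set_printoptions(precision=1,suppress=True)
s=arm.read_state(); print(s['clock'],s['eef_pos'],s['wrist_force'])
k=arm.get_calibration('wrist');snap('wrist','w16');snap('top','t16');snap('scene','s16')
T=arm.get_calibration('top');S=arm.get_calibration('scene')
for t,z in [('bolt_pad',93),('lid_front',85),('tap_tip',114)]: print(t,[(d['p'],onz(k,d['xy'],z)) for d in arm.mark_of('wrist',t)[:2]])
for t in ['lota','mug','soap_box','scrubber','wedge','tray']:
    print(t,[(d['p'],np.array(d['xy'])) for d in arm.mark_of('top',t)[:4]],[(d['p'],np.array(d['xy'])) for d in arm.mark_of('scene',t)[:3]])
E
```

```text
22.85 [589.3  16.  218.9] [ 0.2 -1.  -0.6]
bolt_pad [(0.78, array([679.4,  22.7,  93. ]))]
lid_front [(0.87, array([608. ,  36.1,  85. ]))]
tap_tip [(0.73, array([473.6, 206.6, 114. ]))]
lota [(0.71, array([217. , 277.2])), (0.17, array([290.3, 283.9]))] [(0.5, array([338.8, 210.6])), (0.39, array([357.8, 297.3]))]
mug [(0.75, array([450.6, 165.9])), (0.33, array([239.3, 171.9]))] [(0.68, array([296.7, 416.4])), (0.25, array([327.4, 219.6]))]
soap_box [(0.98, array([290.3, 284.5])), (0.43, array([453.5, 163.3])), (0.32, array([216.7, 280.2]))] [(0.76, array([295.1, 241. ]))]
scrubber [(0.67, array([237. , 170.6]))] [(0.96, array([417.7, 258.4]))]
wedge [(0.94, array([249.2, 354.3])), (0.89, array([480.1, 240.7])), (0.86, array([356.1, 290.2])), (0.81, array([173.6, 212.4]))] [(0.97, array([202.3, 388.5])), (0.75, array([410.5, 212. ])), (0.67, array([251.2, 274.2]))]
tray [(0.69, array([477.8, 243.8]))] [(0.67, array([198. , 383.4])), (0.33, array([295. , 240.9]))]
```

View pics/w16.png

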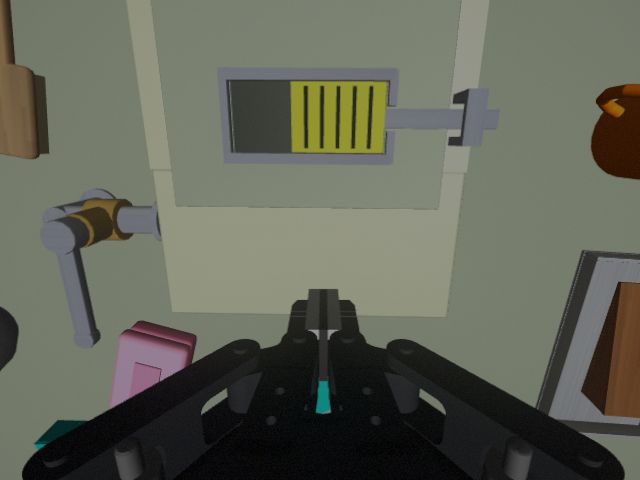

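View pics/t16.png

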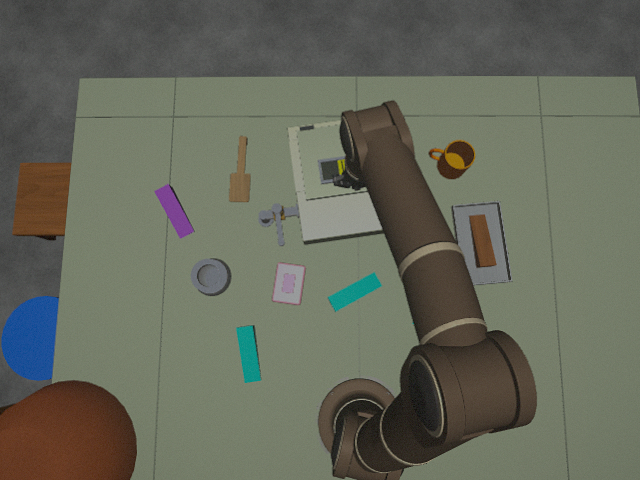

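The plate now sits against the frame's right end with its tongue through the keeper at (475,118). The tap is shut, the lid is down, the wedge lies flat in the tray and the bystanders are in place. Handing in.

```bash
python3 -c "
from plant import arm
print(arm.close_job())"
```

```text
the job is handed in; nothing more can be done
None
```

I did all four steps in the order asked and handed the job in at about 23 s. The hand-in gave no verdict.

- **Tap:** On the first push the fingers rode up over the lever, so I backed off and pushed again to the hard stop. At the end the tip measured (473.6, 206.6), against a predicted (472, 208) for shut.
- **Wedge and lid:** I pulled the wedge out in three tugs of about 20 mm, one of 10 mm and a last one of about 22 mm, resting 0.5–0.6 s after each. It did not slip in the grip. The lid's front edge then measured about (608, 36), where it should be when shut.
- **Wedge in the tray:** It lies flat on its underside in the tray, clear of the walls in the pictures.
- **Bolt:** The first drag seemed to reach the stop, but a gap of about 2 mm still showed at the end of the plate. I pressed and pushed again: it resisted with about 10 N sideways, and the gap is now closed to about a pixel, with the tongue through the keeper.
- **Bystanders:** The lota, mug, soap box and scrubber look unmoved in the top view.

**Disagreements:**
- I measured only about 38 mm of bolt travel, not 45 mm. The bolt probably did not start fully drawn back.
- Heights from the fixed scene and top cameras came out up to about 20 mm low. I relied on the wrist camera, which matched the given wedge height and came within about 7 mm for the ledge.

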